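# Fit the fly screen under the kitchen sash window

### The arm

A 6-joint arm with a two-finger parallel gripper is mounted at the origin on the work surface. World frame = base frame: x ahead of the robot, y to its left, z up, the work surface at z = 0. Lengths are in m, angles in rad, forces in N, time in s.
With the tool pointing down it reaches from about 0.275 to 0.725 m from the base axis. Payload 15.9 kg.
Tool frame: the origin (TCP) lies at the centre of the arm's flange, where the gripper is bolted on; the fingertips stand 173 mm ahead of it and the grasp point (between the pads) lies 155 mm ahead of it; x points along the fingers, y is the direction in which the jaws open and shut, and the axes are right-handed (so a half turn about x gives the same grasp; the last joint's range is limited). The gripper opens to 85 mm and grips with 20 to 120 N. Pads are 22 mm wide; open, the fingers measure 114 mm over their backs; the gripper's body (76 mm by 85 mm) begins 54 mm behind the grasp point. The pads swing forward as they close: fully open they stand 13 mm farther back than shut.
Start: joints at [-1.164, 0.213, -0.034, 1.323, 0, 1.571], TCP at [0.198, -0.459, 0.405] pointing down, gripper open.
Joint ranges: [-2.98, 2.98], [-0.74, 1.72], [-1.14, 1.35], [-2.1, 2.04], [-1.57, 1.44], [-3.14, 3.14]. Speed limits (rad/s): [1.89, 1.89, 2.39, 2.57, 3.14, 3.14].

### API

Orientations are given as a rotation vector (axis times angle).
In Python, from workcell import env, snapshot, workorder gives the robot as it stands.
- The arm moves only by the tool play_rows, never from a script. Its argument "increments" is a list of rows, each a list of 7 numbers: the turn, a rotation vector about the tool's x, y, z in rad, then the shift along the tool's x, y, z in mm, then the finger opening in mm, from 0 to 85.4. In form: [[rx, ry, rz, dx, dy, dz, grip], ...]. A call has 1 to 10 rows; each row is the pose to reach, as a shift and turn from the pose measured when the call began, along the tool's axes at that moment; what a row does not reach only later rows make up. A row lasts 1/12 s, in which the tool goes at most 41.7 mm and 7.16 degrees, less where a joint would pass 70% of its speed; a pose out of reach is approached as far as the arm can. A call with a gripper value outside its range is refused whole. The fingers move at their own pace and stop on an object; "force" is the grip in N (left out, the last holds). Time passes only in rows, so rows that repeat a pose let the fingers close. It gives the time, the measured TCP pose, the force and the opening at its end, in the units of the state.
- env.get_state(): the state, without advancing time (a new reading comes with each control period).
- snapshot(name): name is "side" or "top" or "wrist"; returns a dict with "frame" (400x640x3 uint8, red, green, blue), "depth" (400x640 float32, m along the optical axis (not along the pixel's ray), 0 where there is no reading), "mtx" (3x3 intrinsics, pixels), "view" (4x4, takes a point from world to camera coordinates); the wrist camera has in their place "tool_from_camera" (4x4, takes a point from camera to tool coordinates, whose origin is the TCP and whose axes are the tool frame's). Camera axes: x right, y down, z forward; pixel columns grow to the right and rows downward; lengths in m; the calibration is good to about 2 mm. A picture is of the moment at which its call begins: read the wrist's pose just before it.
- workorder.job_done(): hands the job in, once; it reports no verdict.
The state is a dict: "t": time; "q": joint angles; "joint_vel": joint speeds; "tau": joint torques, N m; "ee_pos": TCP position; "ee_rot": TCP orientation; "contact_force": force on the tool from outside, world axes, zero at the start; "torque": the same for the moment, N m; "gripper_width": finger opening in m.
Only numpy, scipy, OpenCV 4.12 (cv2) and the standard library are available. Lean on these libraries where they do the work, as an engineer would, in place of code of your own. Each camera call takes 0.05 s, during which the arm holds its last target.

### The job

Air the kitchen: lift the window's lower sash by one of its handles until it clicks and stays up by itself, stand the fly screen upright in the sill groove under it, pull facing into the room, and let go. Then bring the sash down under control, never letting it drop, and leave it resting gently on top of the screen. Leave the mug, the herb pot and the jar where they stand.

Things in the scene. Friction and masses are not known exactly. Their poses are not given: they have to be found in the camera images.
- window: Small white window fixed across the counter's far end, 700 wide (its y), 708 high; place and yaw vary. Origin at worktop level in the sash plane, mid-width; +x points outdoors, away from the robot, z up. Sill block from x -35 to 95 mm. Jambs at |y| 252 and beyond. Casing on the room side |y| 280 to 350, face at x -29. A fixed upper pane stands at x 22 to 38 from z 337 up, behind the sash.
- sash (a joint): Height of the sash above fully shut, m: 0 shut, 0.230 upper stop. From shut the first 8 mm take 12 to 18 N, then 6 to 9 N lifts it. Past the upper click at 0.206 (16 to 18 N; raise to 0.215 or more) it settles at about 0.212 and stays up. Pulling it down off that catch takes 5 to 8 N; below it the sash sinks by its weight. Resting on the standing screen it reads 0.140.
- sash_edge (a point): Middle of the sash's lower edge; axes as the window. The sash is a white frame with clear glass, 500 wide, 290 high, 24 thick (12 either side of this plane), 0.5 to 0.7 kg, sliding straight up and down. Its friction is only 1.5 N, so it falls if let go between its catches. Sprung rollers in the jambs catch it when shut and when up.
- lift_left (a point): Grip point of the sash's left dark steel bow handle, moves with the sash; axes as the window. Handle 50 wide (y), 18 high, 54 out from the sash face: two 10 mm end cheeks joined by a 12 mm bar at the outer end. The point is midway between the cheeks, 42 out from the face, 45 above the sash's lower edge, 145 left of its middle. Pinch across the 50 mm, tool tilted forward so the gripper clears the glass.
- lift_right (a point): The same on the right bow handle, 145 mm right of the sash's middle. Either handle alone will do.
- sill (a point): Middle of the sill groove's floor, 50 mm above the worktop, in the sash plane; axes as the window. The groove runs along y between the jambs (504 mm) and is 40 wide (x) between two beads that rise 8 above its floor and are 14 thick. The shut sash sits in it. With the sash up on its catch there are 212 mm of clear height above this point.
- screen: Fly screen: light timber frame with dark mesh, loose, about 0.28 kg: 455 wide (its y), 24 thick (its x), 140 high. Origin at the middle of the underside; x points away from its pull. It starts standing on the worktop in front of the window, its pull towards the robot. Light work: do not press the sash on it with over about 40 N.
- pull (a point): Grip point of the teal bow pull on the screen's robot side; axes as the screen. Same shape and size as the sash handles (50 wide, 18 high, 54 out from the frame). The point is mid-width, 42 out from the frame's face (54 from its middle plane), 95 above the screen's underside. The screen's weight hangs 54 mm ahead of this point: grip firmly, 50 N or so, and level.
- screen_top (a point): Middle of the screen's top edge, 140 mm above its underside.
- mug: Bystander: teal mug, 80 mm across, 95 high, on the worktop. Origin under its centre.
- herb_pot: Bystander: terracotta pot of herbs, 94 mm across, about 150 high, on the worktop. Origin under its centre. Which bystander stands where varies.
- jar: Bystander: amber jar with a metal lid, 72 mm across, 110 high, on the worktop. Origin under its centre.

How it is judged:
On the way, in this order (a step that is already met when the one before it is completed fails the run):
1. the sash is up and stays up on its catch with the robot's hand off the window (value of joint sash above 0.203 m and contact force between each of the fingers, the arm and window below 0.1 N), for 0.3 s.
2. the screen stands upright in the sill groove, its pull to the room, let go, with the sash still up (value of joint sash above 0.203 m and x of screen in the frame of sill between -0.012 and 0.012 m and y of screen in the frame of sill between -0.03 and 0.03 m and z of screen in the frame of sill between -0.003 and 0.003 m and x of pull in the frame of sill below 0 m and angle between screen's own z axis and vertical below 0.06 rad and contact force between the fingers and screen below 0.1 N), for 0.2 s.
At the end, for the whole second after the job is handed in: The screen stands upright (within 0.06 rad) and at rest on the floor of the sill groove, its pull facing the room, the sash rests on its top edge (within 3 mm), and the robot touches nothing (z of sash_edge in the frame of screen_top between -0.003 and 0.003 m and value of joint sash between 0.136 and 0.144 m and x of screen in the frame of sill between -0.012 and 0.012 m and y of screen in the frame of sill between -0.03 and 0.03 m and z of screen in the frame of sill between -0.003 and 0.003 m and x of pull in the frame of sill below 0 m and angle between screen's own z axis and vertical below 0.06 rad and linear speed of screen below 0.01 m/s).
It fails at once if the sash is let drop (faster than 0.45 m/s downwards) (velocity of joint sash below -0.45 m/s).
It fails at once if the screen is crushed (its contact forces with sill and sash together over 100 N) (contact force between screen and window above 100 N).
It fails at once if the mug, herb pot or jar is moved more than 30 mm or tipped (distance of any of mug, herb_pot, jar from where it was at the start of the episode above 0.03 m or angle between any of mug, herb_pot, jar's own z axis and vertical above 0.3 rad).
It also fails if it takes over 69 s, if anything falls off the work surface, if the arm or the gripper's body presses on something with over 40 N, if the wrist force passes 120 N, or if a joint passes its speed limit or range.

## Working session

There is one attempt and no reset: what is moved stays moved. The work goes in short steps, Python scripts to look and compute and a tool call to move; the robot and the scene stay as the last step left them, time stands still between calls to the robot, and variables do not carry over. Pictures are saved under pics/ and viewed, and the job is handed in when it is done.

Besides the shell and the picture viewer there is one more tool, called after ">>>" as a command line: name --pt "numbers of a row" for each row, then --argument value for the rest. play_rows: Moves the arm, as the interface text tells. Its arguments: {"type":"object","properties":{"increments":{"type":"array","items":{"type":"array","items":{"type":"number"}}},"force":{"type":"number"}},"required":["increments"]}

```bash
ls; mkdir -p pics; cat > h.py <<'E'
import numpy as np, cv2, sys
from scipy.spatial.transform import Rotation as R
from workcell import env, snapshot, workorder
np.set_printoptions(precision=4,suppress=True)
def save(n,f): cv2.imwrite('pics/'+n+'.png',cv2.cvtColor(f,cv2.COLOR_RGB2BGR))
def cloud(s,T_wc):
    d=s['depth'];K=s['mtx'];v,u=np.mgrid[0:d.shape[0],0:d.shape[1]]
    P=np.stack([(u-K[0,2])*d/K[0,0],(v-K[1,2])*d/K[1,1],d],-1)
    return P@T_wc[:3,:3].T+T_wc[:3,3]
def wcloud(s): return cloud(s,np.linalg.inv(s['view']))
E
python3 - <<'E'
from h import *
print(env.get_state())
for n in('side','top','wrist'):
    s=snapshot(n); save(n+'0',s['frame']); print(n,s['mtx'],s.get('view',s.get('tool_from_camera')))
    np.savez('pics/'+n+'0.npz',**s)
E
```

```text
pics
{'t': 0.0, 'q': array([-1.164 ,  0.2134, -0.035 ,  1.3235, -0.    ,  1.5708]), 'joint_vel': array([ 0.0008, -0.0007,  0.0001, -0.0005,  0.0006, -0.0004]), 'tau': array([  0.0001, -68.6163,  48.7117,   0.0179,   0.0001,   0.0001]), 'ee_pos': array([ 0.1978, -0.4591,  0.4042]), 'ee_rot': array([ 1.9978,  0.4132, -1.9983]), 'contact_force': array([-0.4431, -0.4587, -0.1861]), 'torque': array([-0.012 ,  0.0069, -0.0065]), 'gripper_width': 0.08555164905938106}
side [[399.2448   0.     316.0145]
 [  0.     399.2448 203.2999]
 [  0.       0.       1.    ]] [[-0.8224 -0.5686  0.0192  0.4428]
 [-0.4338  0.6051 -0.6676  0.2399]
 [ 0.368  -0.5574 -0.7443  1.2479]
 [ 0.      0.      0.      1.    ]]
top [[470.7545   0.     313.2764]
 [  0.     470.7545 197.1703]
 [  0.       0.       1.    ]] [[ 0.0282 -0.9996 -0.0081  0.0397]
 [-0.9968 -0.0276 -0.0746  0.4999]
 [ 0.0743  0.0102 -0.9972  1.501 ]
 [ 0.      0.      0.      1.    ]]
wrist [[337.3144   0.     326.0568]
 [  0.     337.3144 198.2812]
 [  0.       0.       1.    ]] [[ 0.0004 -0.2647  0.9643  0.0321]
 [ 1.      0.0008 -0.0002 -0.0004]
 [-0.0007  0.9643  0.2647 -0.0676]
 [ 0.      0.      0.      1.    ]]
```

View pics/side0.png

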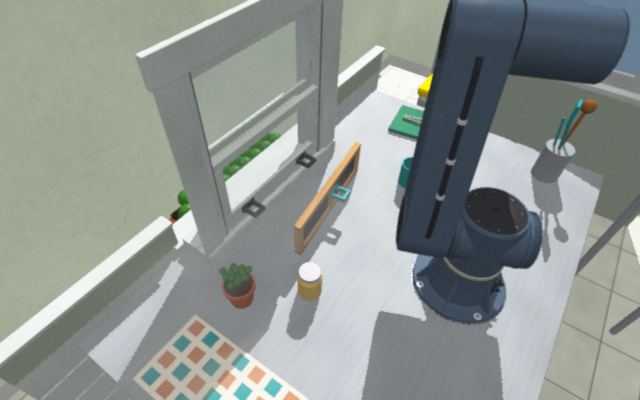

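View pics/top0.png

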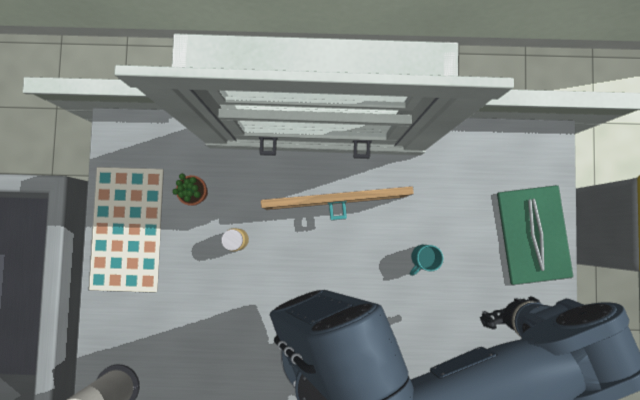

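View pics/wrist0.png

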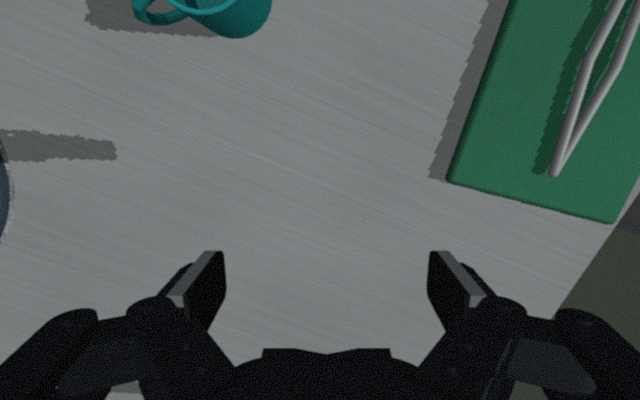

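The side and top views show the shut window at the far end, with dark handles at top (268,146) and (361,149). The screen runs from (262,204) to (413,191) with its teal pull at (338,211). The mug is at (427,258), the jar at (235,239) and the pot at (190,190).

```bash
python3 - <<'E'
from h import *
s=dict(np.load('pics/top0.npz')); P=wcloud(s); f=s['frame']; hsv=cv2.cvtColor(f,cv2.COLOR_RGB2HSV)
H,S,V=[hsv[...,i].astype(int) for i in range(3)]
def rep(name,m,box):
    b=np.zeros(m.shape,bool); b[box[1]:box[3],box[0]:box[2]]=1
    m=m&b&(s['depth']>0); p=P[m]; v,u=np.where(m)
    print(name,m.sum(),'uv',u.mean(),v.mean(),u.min(),u.max(),v.min(),v.max(),'med',np.median(p,0),'min',np.percentile(p,3,0),'max',np.percentile(p,97,0)); return m
rep('hL',V<75,(255,130,282,158)); rep('hR',V<75,(348,132,375,162))
rep('pull',(H>80)&(H<100)&(S>100),(325,198,352,222))
m=rep('mug',(H>80)&(H<100)&(S>100),(405,240,446,280))
m=rep('screen',(H>8)&(H<22)&(S>90)&(V>120),(255,180,420,212))
p=P[m]; p=p[p[:,2]>0.12]
print('top pts',len(p),np.percentile(p[:,2],[5,50,95]))
c,sz,a=cv2.minAreaRect((p[:,:2]*1000).astype(np.float32)); print('rect',c,sz,a)
l=cv2.fitLine((p[:,:2]).astype(np.float32),cv2.DIST_HUBER,0,0.01,0.01).ravel(); print('line',l)
m=rep('jar',(P[...,2]>.09),(218,222,252,256)); m=rep('pot',P[...,2]>.02,(170,170,210,210))
rep('mugz',P[...,2]>.07,(405,240,446,280))
# window vertical faces: casing front; top header
for name in('top','side'):
    s=dict(np.load(f'pics/{name}0.npz')); P=wcloud(s)
    q=P[s['depth']>0]
    for lo,hi in((.2,.3),(.4,.5),(.69,.73)):
        a=q[(q[:,2]>lo)&(q[:,2]<hi)&(q[:,0]>.5)]
        if len(a): print(name,lo,len(a),np.percentile(a,[1,10,50,90,99],axis=0))
E
python3 - <<'E'
import cv2
f=cv2.imread('pics/top0.png'); cv2.imwrite('pics/top0z.png',cv2.resize(f[50:290,150:450],None,fx=2.6,fy=2.5,interpolation=cv2.INTER_CUBIC))
f=cv2.imread('pics/side0.png'); cv2.imwrite('pics/side0z.png',cv2.resize(f[0:300,130:430],None,fx=2,fy=2,interpolation=cv2.INTER_CUBIC))
E
```

```text
hL 151 uv 267.65562913907286 145.86092715231788 259 277 137 154 med [0.6432 0.1973 0.1039] min [0.621  0.1732 0.0953] max [0.6732 0.2213 0.1103]
hR 155 uv 361.4258064516129 149.0193548387097 353 371 140 158 med [ 0.6437 -0.0901  0.1035] min [ 0.6193 -0.1147  0.0904] max [ 0.6705 -0.0675  0.11  ]
pull 121 uv 337.68595041322317 211.94214876033058 329 345 202 219 med [ 0.4464 -0.027   0.1037] min [ 0.4305 -0.045   0.0977] max [0.477  0.0013 0.1086]
mug 667 uv 425.9865067466267 258.071964017991 410 442 245 274 med [ 0.3151 -0.3121  0.0272] min [ 0.2756 -0.342  -0.0002] max [ 0.3525 -0.2662  0.0963]
screen 1153 uv 336.1379011274935 197.11448395490027 261 412 187 207 med [ 0.4918 -0.0151  0.1392] min [ 0.4631 -0.2253  0.1322] max [0.5211 0.1931 0.1447]
top pts 1126 [0.135  0.1393 0.1441]
rect (492.03753662109375, -15.579483032226562) (22.83192253112793, 448.85943603515625) 6.672902584075928
line [ 0.1172 -0.9931  0.492  -0.0158]
jar 352 uv 232.05113636363637 239.75852272727272 222 243 230 250 med [0.3558 0.2944 0.1093] min [0.3286 0.2667 0.1027] max [0.3827 0.3217 0.1154]
pot 806 uv 190.39
[... 467 characters left out ...]
007]
 [ 0.6541 -0.24    0.4072]
 [ 0.6939  0.0596  0.4326]
 [ 0.7138  0.3481  0.4826]
 [ 0.7154  0.3949  0.4989]]
top 0.69 5267 [[ 0.6526 -0.2978  0.6907]
 [ 0.6547 -0.2337  0.6978]
 [ 0.662   0.0514  0.7064]
 [ 0.6718  0.3391  0.7085]
 [ 0.6756  0.4049  0.71  ]]
side 0.2 8220 [[ 0.6528 -0.2692  0.2008]
 [ 0.6617 -0.1165  0.2103]
 [ 1.3431  0.2411  0.2511]
 [ 1.3499  0.4902  0.2903]
 [ 1.3533  0.5677  0.299 ]]
side 0.4 11786 [[ 0.6528 -0.2859  0.401 ]
 [ 0.6602 -0.1946  0.4099]
 [ 1.3425  0.1439  0.4495]
 [ 1.3496  0.3891  0.4897]
 [ 1.3529  0.4513  0.499 ]]
side 0.69 1861 [[0.6537 0.0535 0.6903]
 [0.655  0.115  0.6927]
 [0.6576 0.2752 0.7035]
 [0.6692 0.3955 0.7086]
 [0.6743 0.4151 0.7095]]
```

View pics/top0z.png

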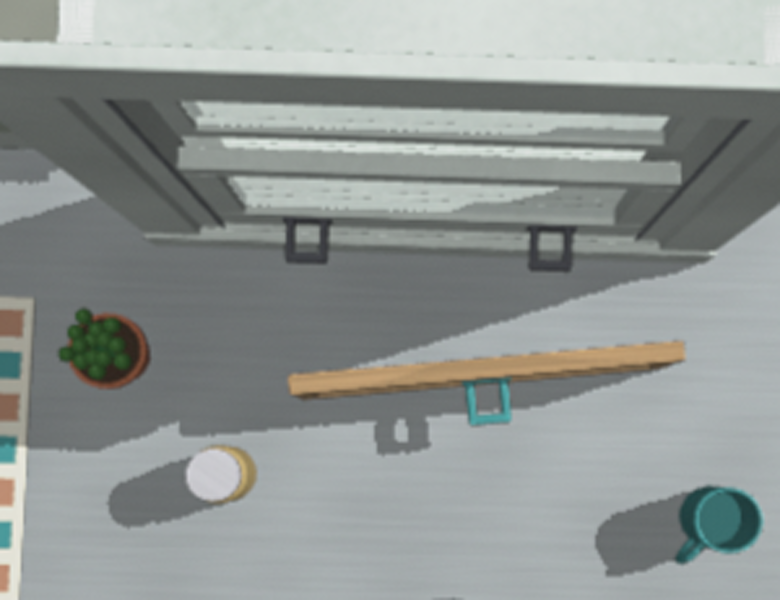

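View pics/side0z.png

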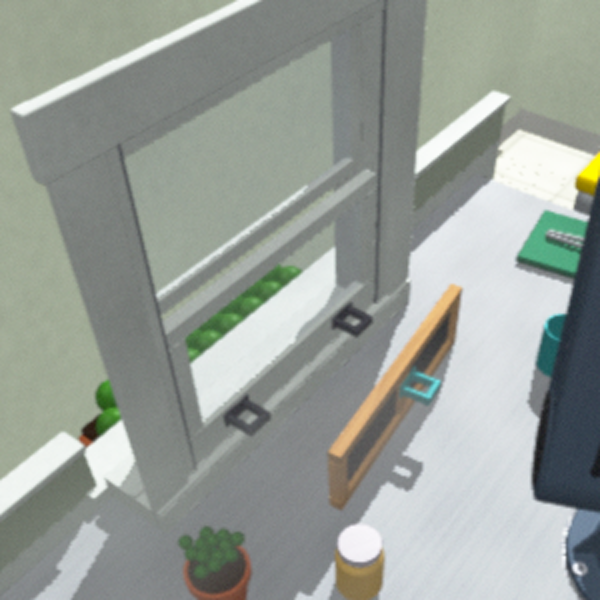

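```bash
python3 - <<'E'
from h import *
for name in('top','side'):
    s=dict(np.load(f'pics/{name}0.npz')); P=wcloud(s); q=P[s['depth']>0]
    for lo,hi in((.1,.6),):
        for nm,a in(('castR',q[(q[:,1]<-.235)&(q[:,1]>-.29)]),('castL',q[(q[:,1]>.34)&(q[:,1]<.395)])):
            a=a[(a[:,2]>lo)&(a[:,2]<hi)&(a[:,0]>.6)&(a[:,0]<.76)]
            h,e=np.histogram(a[:,0],bins=np.arange(.6,.76,.004)); k=h.argmax()
            b=a[abs(a[:,0]-e[k]-.002)<.006]; print(name,nm,len(a),len(b),e[k],np.median(b,0),b.std(0))
    # sash lower rail / sill front
    a=q[(q[:,2]>.0)&(q[:,2]<.06)&(q[:,0]>.6)&(q[:,0]<.8)&(abs(q[:,1]-.05)<.25)]
    for y in np.arange(-.2,.31,.1):
        b=a[abs(a[:,1]-y)<.03]; b=b[np.argsort(b[:,0])]; print('sill',y,len(b),np.percentile(b[:,0],[2,10,50]) if len(b) else '')
    for y in np.arange(-.2,.31,.1):
        b=q[(abs(q[:,1]-y)<.03)&(q[:,2]>.33)&(q[:,2]<.36)&(q[:,0]<.75)&(q[:,0]>.64)]; print('sashtop',y,len(b),np.percentile(b[:,0],[2,10,50,90]) if len(b) else '',np.median(b[:,2]) if len(b) else '')
    a=q[(q[:,2]>.1)&(q[:,2]<.65)&(q[:,0]>.63)&(q[:,0]<.8)]
    print('yrange',np.percentile(a[:,1],[0.1,1,99,99.9]))
E
```

```text
top castR 1046 1046 0.652 [ 0.6536 -0.2624  0.4274] [0.0005 0.0158 0.1399]
top castL 1032 1032 0.656 [0.6584 0.3677 0.4263] [0.0005 0.0159 0.1399]
sill -0.2 193 [0.6023 0.6148 0.6494]
sill -0.1 283 [0.6028 0.6093 0.6497]
sill 0.0 336 [0.6031 0.6138 0.6533]
sill 0.10000000000000003 357 [0.6035 0.6149 0.653 ]
sill 0.2 281 [0.6045 0.6109 0.6518]
sill 0.3 173 [0.6059 0.6136 0.6552]
sashtop -0.2 209 [0.6563 0.6662 0.6802 0.7048] 0.3407383710529537
sashtop -0.1 284 [0.6716 0.6727 0.6857 0.7061] 0.3401388802996287
sashtop 0.0 287 [0.6718 0.6735 0.6869 0.7069] 0.33981424045735587
sashtop 0.10000000000000003 286 [0.6732 0.6749 0.6879 0.7075] 0.3396495174374282
sashtop 0.2 290 [0.6735 0.6751 0.6884 0.7083] 0.33989427787086013
sashtop 0.3 221 [0.6704 0.6715 0.6866 0.7085] 0.3400264588144417
yrange [-0.9083 -0.8061  0.8214  0.9346]
side castR 1137 1137 0.652 [ 0.6531 -0.2621  0.4011] [0.0013 0.016  0.1417]
side castL 2841 2841 0.656 [0.6582 0.3682 0.4175] [0.0012 0.0159 0.1409]
sill -0.2 105 [0.6018 0.6127 0.6472]
sill -0.1 182 [0.6034 0.6111 0.647 ]
sill 0.0 268 [0.6037 0.6171 0.649 ]
sill 0.10000000000000003 319 [0.6021 0.6139 0.6495]
sill 0.2 286 [0.6013 0.611  0.6502]
sill 0.3 208 [0.6023 0.6136 0.6512]
sashtop -0.2 188 [0.653  0.6627 0.6755 0.7042] 0.34408646048627134
sashtop -0.1 172 [0.6691 0.6709 0.6869 0.7064] 0.340908280732936
sashtop 0.0 193 [0.6707 0.6724 0.6897 0.7071] 0.34123423928199736
sashtop 0.10000000000000003 214 [0.6711 0.6731 0.6898 0.7079] 0.3413803852640984
sashtop 0.2 248 [0.6718 0.6738 0.6907 0.7089] 0.34117464066905945
sashtop 0.3 147 [0.668  0.67   0.6745 0.695 ] 0.3407844185104584
yrange [-0.9196 -0.5943  0.8854  0.9275]
```

```bash
cat >> h.py <<'E'
yaw=-0.0077
W=np.array([0.685,0.0535,0.0]); RW=R.from_euler('z',yaw).as_matrix()
def win(x,y,z): return W+RW@np.array([x,y,z])
def toolR(tilt,yw=yaw,flip=1):
    # tilt from vertical-down toward window; jaws along y
    x=np.array([np.sin(tilt),0,-np.cos(tilt)]); y=np.array([0,flip*1.,0]); z=np.cross(x,y)
    return R.from_euler('z',yw).as_matrix()@np.stack([x,y,z],1)
def inc(gp,Rt,st=None):
    """increment from the current pose so that grasp point is at gp with orientation Rt"""
    st=st or env.get_state(); R0=R.from_rotvec(st['ee_rot']).as_matrix()
    tcp=np.array(gp)-Rt@[0.155,0,0]
    d=R0.T@(tcp-st['ee_pos'])*1000; r=R.from_matrix(R0.T@Rt).as_rotvec()
    return np.round(r,4),np.round(d,1),'deg %.1f dist %.0f'%(np.degrees(np.linalg.norm(r)),np.linalg.norm(d))
def stat():
    st=env.get_state(); R0=R.from_rotvec(st['ee_rot']).as_matrix(); g=st['ee_pos']+R0@[.155,0,0]
    print('t %.2f'%st['t'],'grasp',g,'inWin',RW.T@(g-W),'F',st['contact_force'],'T',st['torque'],'w %.4f'%st['gripper_width']); print('q',st['q']); print('R',R0.ravel())
    return st
E
python3 - <<'E'
from h import *
st=stat()
for fl in(1,-1): print(fl,inc(win(-.12,-.145,.25),toolR(np.radians(32),flip=fl)))
E
```

```text
t 0.15 grasp [ 0.1977 -0.459   0.2493] inWin [-0.4833 -0.5162  0.2493] F [ 0.3065 -0.3643 -0.0874] T [-0.0025  0.005  -0.0255] w 0.0853
q [-1.164   0.2133 -0.0349  1.3235 -0.      1.5708]
R [-0.0003  0.3957 -0.9184  0.0008 -0.9184 -0.3957 -1.     -0.0008  0.    ]
1 (array([-2.6328, -0.1598,  0.7552]), array([  23.1, -226.7, -406.8]), 'deg 157.2 dist 466')
-1 (array([0.4034, 0.5506, 0.1165]), array([  23.1, -226.7, -406.8]), 'deg 39.7 dist 466')
```

>>> play_rows --pt "0.08 0.11 0.023 5 -40 -70 85" --pt "0.16 0.22 0.046 10 -80 -140 85" --pt "0.24 0.33 0.07 14 -120 -210 85" --pt "0.32 0.44 0.093 18 -160 -280 85" --pt "0.4034 0.5506 0.1165 23.1 -200 -350 85" --pt "0.4034 0.5506 0.1165 23.1 -226.7 -406.8 85" --pt "0.4034 0.5506 0.1165 23.1 -226.7 -406.8 85" --pt "0.4034 0.5506 0.1165 23.1 -226.7 -406.8 85" --pt "0.4034 0.5506 0.1165 23.1 -226.7 -406.8 85" --pt "0.4034 0.5506 0.1165 23.1 -226.7 -406.8 85" --force 80

```text
t: 0.98
ee_pos: [0.4514, -0.1272, 0.3837]
ee_rot: [-2.745, 0.011, 1.52]
contact_force: [0.3, -1.9, -0.2]
gripper_width: 0.085
```

```bash
python3 - <<'E'
from h import *
st=stat(); print(inc(win(-.12,-.145,.25),toolR(np.radians(32),flip=-1)))
E
```

```text
t 0.98 grasp [ 0.5337 -0.1279  0.2524] inWin [-0.1499 -0.1825  0.2524] F [ 0.3124 -1.8957 -0.25  ] T [-0.0696  0.3871 -0.0828] w 0.0850
q [-0.3249 -0.1245 -0.549   0.6092  0.1661  2.8704]
R [ 0.5309 -0.0079 -0.8474 -0.0043 -1.      0.0067 -0.8474  0.0001 -0.5309]
(array([-0.0002, -0.0012, -0.0002]), array([ 17.9, -37.5, -24.3]), 'deg 0.1 dist 48')
```

```bash
python3 - <<'E'
from h import *
print(inc(win(-.107,-.145,.18),toolR(np.radians(32),flip=-1)))
E
```

```text
(array([-0.0002, -0.0012, -0.0002]), array([ 84.1, -37.5,   1.9]), 'deg 0.1 dist 92')
```

>>> play_rows --pt "0 -0.001 0 28 -20 0 85" --pt "0 -0.001 0 56 -37.5 1 85" --pt "0 -0.001 0 84 -37.5 2 85" --pt "0 -0.001 0 84 -37.5 2 85" --pt "0 -0.001 0 84 -37.5 2 85" --pt "0 -0.001 0 84 -37.5 2 85"

```text
t: 1.48
ee_pos: [0.4944, -0.0903, 0.3121]
ee_rot: [-2.745, 0.011, 1.521]
contact_force: [-0.2, -0.8, 0.7]
gripper_width: 0.0848
```

```bash
python3 - <<'E'
from h import *
st=stat(); s=snapshot('wrist'); save('w1',s['frame']); np.savez('pics/w1.npz',**s)
R0=R.from_rotvec(st['ee_rot']).as_matrix(); T=np.eye(4);T[:3,:3]=R0;T[:3,3]=st['ee_pos']; T=T@s['tool_from_camera']
K=s['mtx']
def proj(p):
    c=np.linalg.inv(T)@np.r_[p,1]; c=K@c[:3]; return c[:2]/c[2]
print('expected grip pt px',proj(win(-.054,-.145,.095)),'bar ends',proj(win(-.066,-.120,.104)),proj(win(-.066,-.170,.104)))
P=cloud(s,T); V=s['frame'].max(2)
m=(V<75)&(s['depth']>0.1)&(P[...,0]>.6)&(P[...,2]<.13)&(P[...,2]>.08)
p=P[m]; print(m.sum(),np.percentile(p,[2,50,98],axis=0)); v,u=np.where(m); print(u.min(),u.max(),v.min(),v.max())
print(inc(win(-.054,-.145,.095),toolR(np.radians(32),flip=-1)))
E
```

```text
t 1.48 grasp [ 0.5766 -0.091   0.1807] inWin [-0.1073 -0.1453  0.1807] F [-0.2318 -0.814   0.6517] T [-0.0105  0.4755 -0.0508] w 0.0848
q [-0.2108 -0.0027 -0.6318  0.3921  0.1067  2.969 ]
R [ 0.5301 -0.0082 -0.8479 -0.0045 -1.      0.0068 -0.8479  0.0002 -0.5302]
expected grip pt px [326.6245 205.8517] bar ends [288.5837 219.8385] [364.709  219.8429]
4623 [[ 0.619  -0.1979  0.0834]
 [ 0.6519 -0.0933  0.1022]
 [ 0.6725 -0.0652  0.1204]]
283 501 120 223
(array([-0.0005, -0.0015, -0.0008]), array([101.3,  -0.5,   0.7]), 'deg 0.1 dist 101')
```

View pics/w1.png

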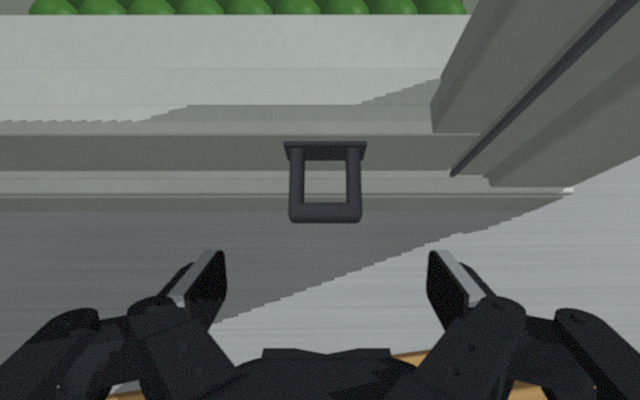

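The wrist view shows the right handle centred at column 325, with its bar at rows 204–222, within 2 px of prediction. I'm moving in.

>>> play_rows --pt "0 -0.0015 0 30 -0.5 0 85" --pt "0 -0.0015 0 60 -0.5 0 85" --pt "0 -0.0015 0 85 -0.5 0 85" --pt "0 -0.0015 0 101 -0.5 0.5 85" --pt "0 -0.0015 0 101 -0.5 0.5 85" --pt "0 -0.0015 0 101 -0.5 0.5 85" --pt "0 -0.0015 0 101 -0.5 0.5 85"

```text
t: 2.12
ee_pos: [0.5478, -0.091, 0.2286]
ee_rot: [-2.746, 0.013, 1.519]
contact_force: [0.3, -0.5, 0.3]
gripper_width: 0.0851
```

```bash
python3 - <<'E'
from h import *
stat(); s=snapshot('wrist'); save('w2',s['frame']); s=snapshot('side'); save('s2',s['frame'])
E
```

```text
t 2.12 grasp [ 0.6301 -0.0918  0.0973] inWin [-0.0538 -0.1458  0.0973] F [ 0.3474 -0.4732  0.2797] T [-0.0033  0.4166  0.0236] w 0.0851
q [-0.1887  0.2033 -0.6471  0.1673  0.0944  2.9887]
R [ 0.5314 -0.0093 -0.8471 -0.0055 -1.      0.0075 -0.8471  0.0007 -0.5314]
```

View pics/w2.png

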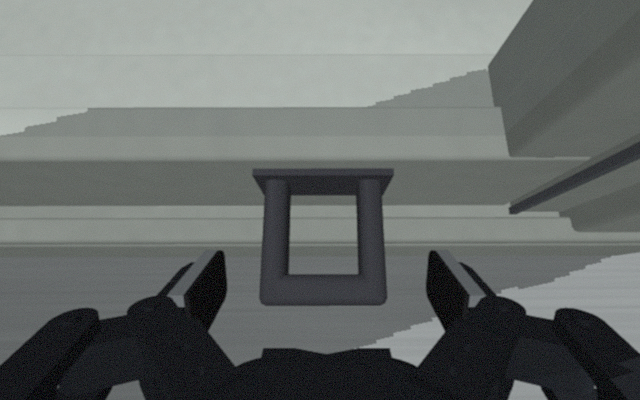

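View pics/s2.png

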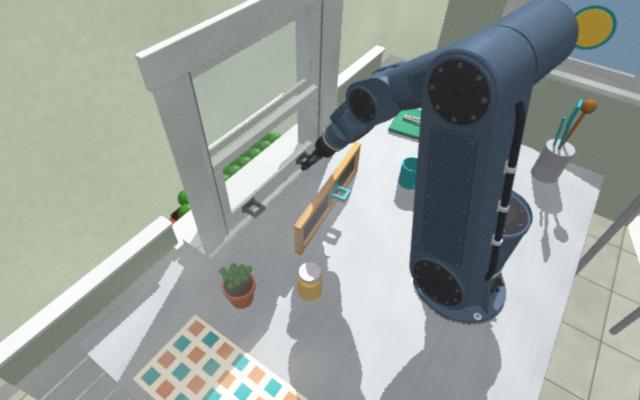

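The fingers straddle the handle (columns 262–387) and the arm clears the screen. Closing now.

>>> play_rows --pt "0 0 0 0 0 0 40" --pt "0 0 0 0 0 0 40" --pt "0 0 0 0 0 0 40" --pt "0 0 0 0 0 0 40" --pt "0 0 0 0 0 0 40" --pt "0 0 0 0 0 0 40" --pt "0 0 0 0 0 0 40" --pt "0 0 0 0 0 0 40" --force 80

```text
t: 2.88
ee_pos: [0.5477, -0.0901, 0.2296]
ee_rot: [-2.747, 0.009, 1.516]
contact_force: [-17.9, 9.6, 21.7]
gripper_width: 0.0485
```

```bash
python3 - <<'E'
from h import *
st=stat()
R0=R.from_rotvec(st['ee_rot']).as_matrix()
for h in (.01,.05,.1,.15,.2,.22,.2205): print(h,1000*R0.T@[0,0,h])
E
```

```text
t 2.88 grasp [ 0.6303 -0.0906  0.0985] inWin [-0.0536 -0.1445  0.0985] F [-17.8718   9.5777  21.7257] T [1.5758 1.1515 0.9407] w 0.0485
q [-0.1877  0.201  -0.6474  0.1677  0.0965  2.9888]
R [ 0.533  -0.0073 -0.8461 -0.0032 -1.      0.0065 -0.8461 -0.0008 -0.533 ]
0.01 [-8.461  -0.0076 -5.3303]
0.05 [-42.3049  -0.0378 -26.6513]
0.1 [-84.6098  -0.0756 -53.3027]
0.15 [-126.9147   -0.1134  -79.954 ]
0.2 [-169.2196   -0.1513 -106.6054]
0.22 [-186.1415   -0.1664 -117.2659]
0.2205 [-186.5646   -0.1668 -117.5324]
```

>>> play_rows --pt "0 0 0 -4.2 0 -2.7 40" --pt "0 0 0 -8.5 0 -5.3 40" --pt "0 0 0 -17 0 -10.7 40" --pt "0 0 0 -25.4 0 -16 40" --pt "0 0 0 -33.8 0 -21.3 40" --pt "0 0 0 -42.3 0 -26.7 40" --pt "0 0 0 -50.8 0 -32 40" --pt "0 0 0 -59.2 0 -37.3 40" --pt "0 0 0 -67.7 0 -42.6 40" --pt "0 0 0 -76.1 0 -48 40" --force 80

```text
t: 3.72
ee_pos: [0.5476, -0.0901, 0.3198]
ee_rot: [-2.746, 0.009, 1.517]
contact_force: [8.1, 0.7, -8.9]
gripper_width: 0.0484
```

```bash
python3 - <<'E'
from h import *
st=stat(); s=snapshot('side'); save('s3',s['frame'])
print(inc(win(-.0536,-.1445,.0975+.221),toolR(np.radians(32),flip=-1)))
print(inc(win(-.0536,-.1445,.0975+.18),toolR(np.radians(32),flip=-1)))
E
```

```text
t 3.72 grasp [ 0.6301 -0.0905  0.1886] inWin [-0.0538 -0.1444  0.1886] F [ 8.0698  0.7488 -8.8671] T [-0.0836  0.0488 -0.1003] w 0.0484
q [-0.1877  0.0937 -0.5096  0.4134  0.0965  2.9887]
R [ 0.5324 -0.0071 -0.8464 -0.003  -1.      0.0065 -0.8465 -0.0009 -0.5325]
(array([ 0.    , -0.0036,  0.001 ]), array([-108.5,   -0.2,  -69.1]), 'deg 0.2 dist 129')
(array([ 0.    , -0.0036,  0.001 ]), array([-73.8,  -0.2, -47.2]), 'deg 0.2 dist 88')
```

View pics/s3.png

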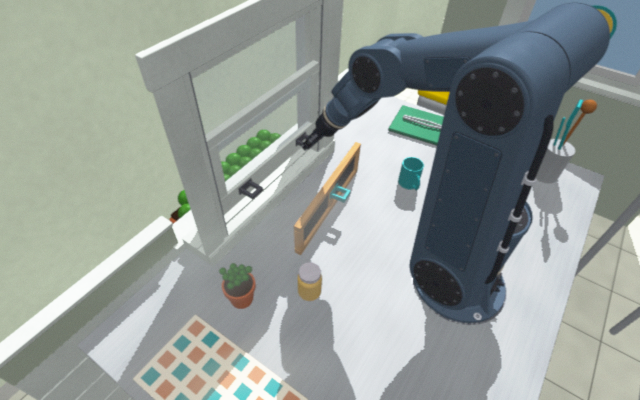

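The side view shows the sash lifted about 90 mm with the handle held. I'll continue to the catch.

>>> play_rows --pt "0 0 0 -10 0 -6.4 40" --pt "0 0 0 -21 0 -13.4 40" --pt "0 0 0 -32 0 -20.4 40" --pt "0 0 0 -43 0 -27.4 40" --pt "0 0 0 -54 0 -34.4 40" --pt "0 0 0 -65 0 -41.4 40" --pt "0 0 0 -76 0 -48.4 40" --pt "0 0 0 -87 0 -55.4 40" --pt "0 0 0 -98 0 -62.4 40" --pt "0 0 0 -108.5 0 -69 40"

```text
t: 4.6
ee_pos: [0.5478, -0.0901, 0.4492]
ee_rot: [-2.745, 0.009, 1.519]
contact_force: [5.7, 0.0, -8.7]
gripper_width: 0.0482
```

>>> play_rows --pt "0 0 0 0 0 0 40" --pt "0 0 0 0 0 0 40" --pt "0 0 0 0 0 0 40"

```text
t: 4.85
ee_pos: [0.5479, -0.0901, 0.4485]
ee_rot: [-2.744, 0.009, 1.52]
contact_force: [6.6, 0.1, -5.7]
gripper_width: 0.048
```

```bash
cat >> h.py <<'E'
def sash_h(s=None):
    """sash height from the depth: top rail of sash, z above its shut value (top view) - via the handle left dark"""
    s=s or snapshot('top'); P=wcloud(s); V=s['frame'].max(2); ok=s['depth']>0
    out=[]
    for yc in(.1985,-.0915):
        m=ok&(V<80)&(abs(P[...,1]-yc)<.03)&(P[...,0]>.610)&(P[...,0]<.635)&(P[...,2]>.08)&(P[...,2]<.35)
        out.append((int(m.sum()),np.percentile(P[m][:,2],[50,90]).round(4) if m.sum()>5 else None))
    return out
E
python3 - <<'E'
from h import *
st=stat(); s=snapshot('side'); save('s4',s['frame'])
s0=dict(np.load('pics/top0.npz')); print(sash_h(s0),sash_h())
E
```

```text
t 4.85 grasp [ 0.6301 -0.0905  0.3172] inWin [-0.0538 -0.1444  0.3172] F [ 6.6008  0.1435 -5.7157] T [-0.1649 -0.0482 -0.172 ] w 0.0480
q [-0.1876  0.0229 -0.2482  0.7478  0.0964  2.9887]
R [ 0.5306 -0.0071 -0.8476 -0.0028 -1.      0.0066 -0.8476 -0.0011 -0.5307]
[(69, array([0.1035, 0.1077])), (68, array([0.1031, 0.1073]))] [(69, array([0.3217, 0.3239])), (62, array([0.3235, 0.3396]))]
```

View pics/s4.png

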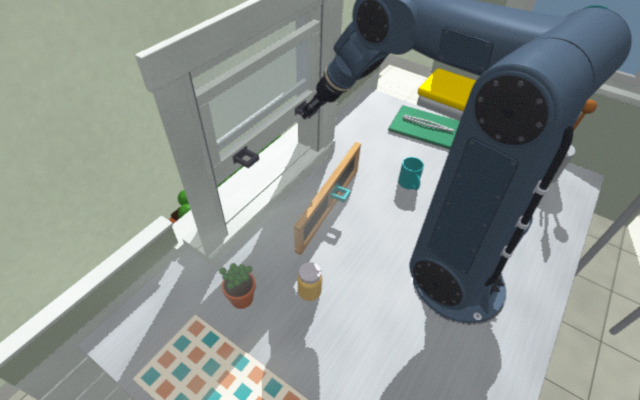

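The left handle rose 218 mm, so the sash is past the click. I'll ease down 5 mm, then open.

>>> play_rows --pt "0 0 0 2 0 1.3 40" --pt "0 0 0 4 0 2.6 40" --pt "0 0 0 4 0 2.6 40" --pt "0 0 0 4 0 2.6 40"

```text
t: 5.28
ee_pos: [0.5479, -0.0901, 0.4426]
ee_rot: [-2.744, 0.009, 1.521]
contact_force: [9.9, -0.4, -7.7]
gripper_width: 0.048
```

>>> play_rows --pt "0 0 0 0 0 0 60" --pt "0 0 0 0 0 0 70" --pt "0 0 0 0 0 0 85" --pt "0 0 0 0 0 0 85" --pt "0 0 0 0 0 0 85" --pt "0 0 0 0 0 0 85" --pt "0 0 0 0 0 0 85" --pt "0 0 0 0 0 0 85"

```text
t: 5.95
ee_pos: [0.5479, -0.0901, 0.4426]
ee_rot: [-2.744, 0.009, 1.521]
contact_force: [0.0, -0.8, -0.4]
gripper_width: 0.0848
```

```bash
python3 - <<'E'
from h import *
st=stat(); print(sash_h()); s=snapshot('wrist'); save('w5',s['frame'])
E
```

```text
t 5.95 grasp [ 0.6301 -0.0905  0.3112] inWin [-0.0538 -0.1444  0.3112] F [ 0.0114 -0.7908 -0.379 ] T [-0.0154  0.4788  0.0098] w 0.0848
q [-0.1876  0.0246 -0.2611  0.7338  0.0963  2.9887]
R [ 0.5301 -0.0071 -0.8479 -0.0027 -1.      0.0066 -0.8479 -0.0012 -0.5301]
[(69, array([0.3149, 0.318 ])), (62, array([0.3147, 0.3186]))]
```

View pics/w5.png

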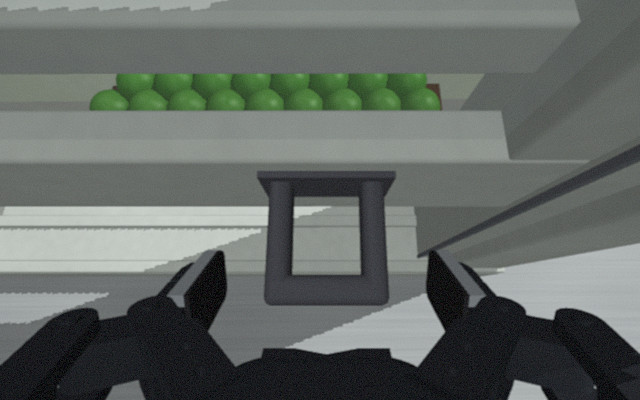

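The sash sits on its catch at 0.212 with the fingers clear of the handle. Backing off, then rolling the wrist half a turn so q6 stays well within range.

>>> play_rows --pt "0 0 0 -15 0 0 85" --pt "0 0 0 -35 0 0 85" --pt "0 0 0 -60 0 0 85" --pt "0 0 0 -85 0 0 85" --pt "0 0 0 -110 0 0 85" --pt "0 0 0 -110 0 0 85" --pt "-0.12 0 0 -110 0 0 85" --pt "-0.24 0 0 -110 0 0 85" --pt "-0.36 0 0 -110 0 0 85" --pt "-0.48 0 0 -110 0 0 85"

```text
t: 6.88
ee_pos: [0.4897, -0.0898, 0.5357]
ee_rot: [2.364, 0.317, -1.311]
contact_force: [0.4, -0.5, 0.2]
gripper_width: 0.085
```

>>> play_rows --pt "-0.12 0 0 0 0 0 85" --pt "-0.24 0 0 0 0 0 85" --pt "-0.36 0 0 0 0 0 85" --pt "-0.48 0 0 0 0 0 85" --pt "-0.6 0 0 0 0 0 85" --pt "-0.72 0 0 0 0 0 85" --pt "-0.84 0 0 0 0 0 85" --pt "-0.96 0 0 0 0 0 85" --pt "-1.08 0 0 0 0 0 85" --pt "-1.2 0 0 0 0 0 85"

```text
t: 7.72
ee_pos: [0.4898, -0.0898, 0.5355]
ee_rot: [1.32, 0.819, -0.734]
contact_force: [-0.8, -0.4, 0.2]
gripper_width: 0.0849
```

```bash
cat >> h.py <<'E'
def pullpt(c=(.492,-.0158),yw=.1175,z=.095): return np.array([c[0]-.054*np.cos(yw),c[1]-.054*np.sin(yw),z])
E
python3 - <<'E'
from h import *
stat(); print(sash_h())
t=np.radians(32); Rt=toolR(t,.1175,1)
p=pullpt(); print(p); print(inc(p-Rt@[.12,0,0],Rt))
E
```

```text
t 7.72 grasp [ 0.572  -0.0902  0.404 ] inWin [-0.1119 -0.1446  0.404 ] F [-0.7588 -0.4492  0.1726] T [-0.0132  0.4445  0.0016] w 0.0849
q [-0.2125 -0.092  -0.139   0.9748  0.1093  1.2755]
R [ 0.53    0.8426  0.0954 -0.0027  0.1142 -0.9935 -0.848   0.5263  0.0628]
[(68, array([0.3141, 0.3167])), (38, array([0.3143, 0.3179]))]
[ 0.4384 -0.0221  0.095 ]
(array([-1.5459,  0.0475,  0.054 ]), array([  71.6, -267.8,  -84.6]), 'deg 88.7 dist 290')
```

>>> play_rows --pt "-0.12 0.004 0.004 6 -22 -7 85" --pt "-0.24 0.008 0.008 12 -44 -14 85" --pt "-0.36 0.011 0.013 18 -66 -21 85" --pt "-0.48 0.015 0.017 24 -88 -28 85" --pt "-0.6 0.018 0.021 30 -110 -35 85" --pt "-0.72 0.022 0.025 36 -132 -42 85" --pt "-0.84 0.026 0.029 42 -154 -49 85" --pt "-0.96 0.03 0.034 48 -176 -56 85" --pt "-1.08 0.033 0.038 54 -198 -63 85" --pt "-1.2 0.037 0.042 60 -220 -70 85"

```text
t: 8.6
ee_pos: [0.3284, -0.0475, 0.3632]
ee_rot: [0.248, 1.006, -0.077]
contact_force: [0.4, -0.1, 0.7]
gripper_width: 0.0852
```

```bash
python3 - <<'E'
from h import *
stat()
t=np.radians(32); Rt=toolR(t,.1175,1)
p=pullpt(); print(inc(p-Rt@[.12,0,0],Rt))
E
```

```text
t 8.60 grasp [ 0.4113 -0.0398  0.2325] inWin [-0.273  -0.0954  0.2325] F [ 0.3964 -0.0538  0.6604] T [-0.0343  0.4415 -0.0108] w 0.0852
q [-0.213  -0.4344 -0.8084  0.651   0.1624  0.062 ]
R [ 0.535   0.1781  0.8259  0.0497  0.9692 -0.2412 -0.8434  0.1701  0.5096]
(array([-0.3431,  0.0108,  0.0118]), array([ 11.3,  -4.1, -48.5]), 'deg 19.7 dist 50')
```

>>> play_rows --pt "-0.12 0.004 0.004 4 -1 -16 85" --pt "-0.24 0.008 0.008 8 -3 -32 85" --pt "-0.3431 0.0108 0.0118 11.3 -4.1 -48.5 85" --pt "-0.3431 0.0108 0.0118 11.3 -4.1 -48.5 85" --pt "-0.3431 0.0108 0.0118 11.3 -4.1 -48.5 85" --pt "-0.3431 0.0108 0.0118 11.3 -4.1 -48.5 85"

```text
t: 9.1
ee_pos: [0.2944, -0.0394, 0.3291]
ee_rot: [-0.056, 1.01, 0.105]
contact_force: [0.5, 0.3, 0.4]
gripper_width: 0.0848
```

```bash
python3 - <<'E'
from h import *
st=stat(); s=snapshot('wrist'); save('w6',s['frame'])
R0=R.from_rotvec(st['ee_rot']).as_matrix(); T=np.eye(4);T[:3,:3]=R0;T[:3,3]=st['ee_pos']; T=T@s['tool_from_camera']; K=s['mtx']
hsv=cv2.cvtColor(s['frame'],cv2.COLOR_RGB2HSV); H,S,V=[hsv[...,i].astype(int) for i in range(3)]
P=cloud(s,T); ok=s['depth']>.08
m=ok&(H>80)&(H<100)&(S>100)&(P[...,0]>.4); v,u=np.where(m); p=P[m]; print('pull',m.sum(),u.min(),u.max(),v.min(),v.max(),np.percentile(p,[2,50,98],axis=0))
m=ok&(H>8)&(H<22)&(S>90)&(abs(P[...,2]-.139)<.006)&(P[...,0]>.45); p=P[m][:,:2]; print(m.sum(),p.mean(0)); print(cv2.fitLine(p.astype(np.float32),cv2.DIST_HUBER,0,.01,.01).ravel())
def proj(p):
    c=np.linalg.inv(T)@np.r_[p,1]; c=K@c[:3]; return c[:2]/c[2]
print('expected',proj(pullpt()))
t=np.radians(32); Rt=toolR(t,.1175,1); print(inc(pullpt(),Rt))
E
```

```text
t 9.10 grasp [ 0.3761 -0.0298  0.1978] inWin [-0.3082 -0.0857  0.1978] F [0.4928 0.2872 0.3519] T [-0.028   0.43   -0.1039] w 0.0848
q [-0.2161 -0.4986 -0.9207  0.6138  0.1744 -0.2812]
R [ 0.5275 -0.1133  0.842   0.0618  0.9936  0.0949 -0.8473  0.002   0.5311]
pull 4099 86 559 181 252 [[ 0.4261 -0.0493  0.0664]
 [ 0.4572 -0.0205  0.1012]
 [ 0.4965  0.0108  0.108 ]]
9378 [ 0.4884 -0.015 ]
[ 0.1139 -0.9935  0.4787  0.0442]
expected [325.5176 196.9286]
(array([-0.0036,  0.0013,  0.0004]), array([120.4,   0.3,  -1.3]), 'deg 0.2 dist 120')
```

View pics/w6.png

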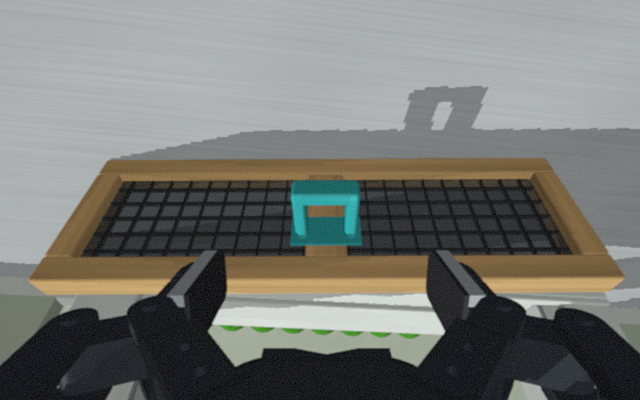

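The pull is centred at columns 292–359, mean 325.5, matching prediction exactly. Moving in to grip.

>>> play_rows --pt "-0.003 0.001 0 30 0 0 85" --pt "-0.003 0.001 0 60 0 0 85" --pt "-0.003 0.001 0 90 0.3 -1 85" --pt "-0.0036 0.0013 0 110 0.3 -1 85" --pt "-0.0036 0.0013 0 120 0.3 -1.3 85" --pt "-0.0036 0.0013 0 120 0.3 -1.3 85" --pt "-0.0036 0.0013 0 120 0.3 -1.3 85"

```text
t: 9.73
ee_pos: [0.357, -0.0318, 0.2268]
ee_rot: [-0.058, 1.012, 0.106]
contact_force: [-0.5, 0.4, 0.6]
gripper_width: 0.0851
```

```bash
python3 - <<'E'
from h import *
stat(); s=snapshot('wrist'); save('w7',s['frame'])
t=np.radians(32); Rt=toolR(t,.1175,1); print(inc(pullpt(),Rt))
E
```

```text
t 9.73 grasp [ 0.4384 -0.0222  0.0953] inWin [-0.246  -0.0776  0.0953] F [-0.4929  0.4263  0.5876] T [-0.0488  0.458   0.0042] w 0.0851
q [-0.1429 -0.1967 -1.0514  0.174   0.1366 -0.2208]
R [ 0.5253 -0.1159  0.843   0.062   0.9933  0.0979 -0.8486  0.0008  0.529 ]
(array([-0.0012,  0.0002,  0.0004]), array([ 0.7,  0.2, -0.7]), 'deg 0.1 dist 1')
```

View pics/w7.png

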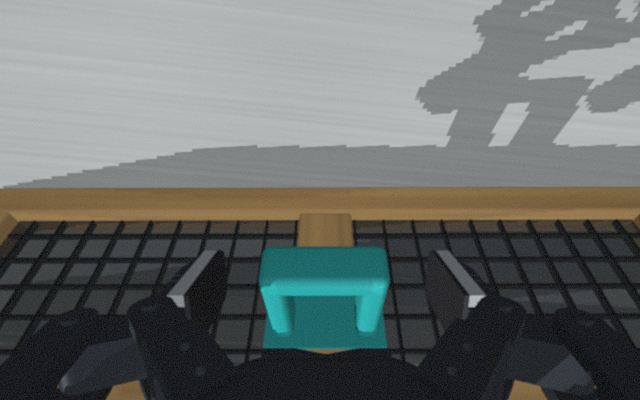

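>>> play_rows --pt "0 0 0 0 0 0 60" --pt "0 0 0 0 0 0 52" --pt "0 0 0 0 0 0 50" --pt "0 0 0 0 0 0 48" --pt "0 0 0 0 0 0 45" --pt "0 0 0 0 0 0 40" --pt "0 0 0 0 0 0 40" --pt "0 0 0 0 0 0 40" --force 60

```text
t: 10.45
ee_pos: [0.3574, -0.032, 0.2285]
ee_rot: [-0.059, 1.009, 0.106]
contact_force: [-8.3, -0.6, 14.3]
gripper_width: 0.0485
```

```bash
cat >> h.py <<'E'
def screen(s=None,zr=(.08,.30),show=None):
    """screen top edge from the top view: brown pixels"""
    s=s or snapshot('top'); P=wcloud(s); hsv=cv2.cvtColor(s['frame'],cv2.COLOR_RGB2HSV); H,S,V=[hsv[...,i].astype(int) for i in range(3)]
    m=(s['depth']>0)&(H>8)&(H<22)&(S>90)&(V>100)&(P[...,0]>.3)&(P[...,0]<.75)&(P[...,2]>zr[0])&(P[...,2]<zr[1])&(abs(P[...,1])<.33)
    p=P[m]; zt=np.percentile(p[:,2],90); p=p[abs(p[:,2]-zt)<.012]
    c,sz,a=cv2.minAreaRect((p[:,:2]*1000).astype(np.float32)); l=cv2.fitLine(p[:,:2].astype(np.float32),cv2.DIST_HUBER,0,.01,.01).ravel()
    k=np.polyfit(p[:,1],p[:,2],1)
    print('screen n',len(p),'rect',np.round(c,1),np.round(sz,1),'yaw %.4f'%np.arctan(-l[0]/l[1]),'ztop %.4f'%np.median(p[:,2]),'dz/dy %.4f'%k[0],'yrange',p[:,1].min(),p[:,1].max())
    return s
E
python3 - <<'E'
from h import *
stat(); screen(dict(np.load('pics/top0.npz'))); s=screen(); save('t8',s['frame'])
E
```

```text
t 10.45 grasp [ 0.4393 -0.0225  0.0972] inWin [-0.2451 -0.0779  0.0972] F [-8.2783 -0.5914 14.254 ] T [-0.0015  0.5435  0.0488] w 0.0485
q [-0.1434 -0.2002 -1.0503  0.1749  0.1368 -0.221 ]
R [ 0.5285 -0.1156  0.841   0.0614  0.9933  0.098  -0.8467 -0.0001  0.5321]
screen n 1159 rect [491.7 -15.6] [ 23.4 448.9] yaw 0.1176 ztop 0.1392 dz/dy -0.0006 yrange -0.239136557519362 0.2075961531664156
screen n 1156 rect [492.1 -15.4] [ 23.5 448.8] yaw 0.1168 ztop 0.1395 dz/dy -0.0010 yrange -0.23735089858963385 0.2076597151636921
```

View pics/t8.png

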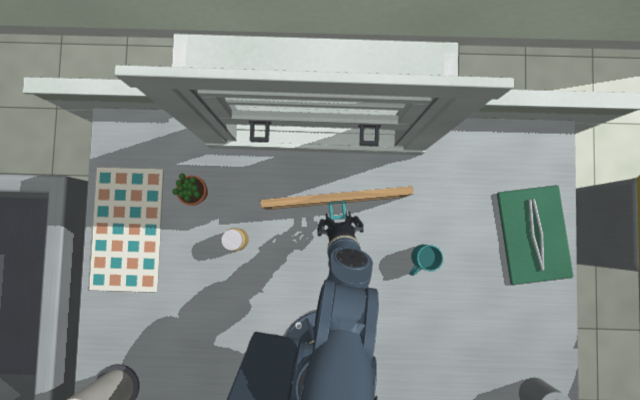

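Screen gripped and unmoved. Lifting straight up 85 mm.

```bash
python3 - <<'E'
from h import *
st=env.get_state(); R0=R.from_rotvec(st['ee_rot']).as_matrix()
print(1000*R0.T@[0,0,.085])
E
```

```text
[-71.9736  -0.0079  45.2194]
```

>>> play_rows --pt "0 0 0 -5 0 3.1 40" --pt "0 0 0 -12 0 7.5 40" --pt "0 0 0 -22 0 13.8 40" --pt "0 0 0 -32 0 20.1 40" --pt "0 0 0 -42 0 26.4 40" --pt "0 0 0 -52 0 32.7 40" --pt "0 0 0 -62 0 39 40" --pt "0 0 0 -72 0 45.2 40" --pt "0 0 0 -72 0 45.2 40" --pt "0 0 0 -72 0 45.2 40"

```text
t: 11.33
ee_pos: [0.3573, -0.032, 0.3138]
ee_rot: [-0.059, 1.008, 0.106]
contact_force: [-0.9, -0.3, -4.5]
gripper_width: 0.0488
```

```bash
python3 - <<'E'
from h import *
stat(); screen(); s=snapshot('side'); save('s9',s['frame']); s=snapshot('wrist'); save('w9',s['frame'])
E
```

```text
t 11.33 grasp [ 0.4393 -0.0225  0.1827] inWin [-0.2451 -0.0779  0.1827] F [-0.9346 -0.2782 -4.4741] T [-0.1046  0.9948 -0.0247] w 0.0488
q [-0.1435 -0.3292 -0.882   0.4711  0.1367 -0.2209]
R [ 0.5294 -0.1155  0.8405  0.0612  0.9933  0.0979 -0.8462 -0.0004  0.5329]
screen n 1327 rect [492.4 -16.9] [ 23.9 448.6] yaw 0.1164 ztop 0.2248 dz/dy -0.0008 yrange -0.23979049903693403 0.20581616221523014
```

View pics/s9.png

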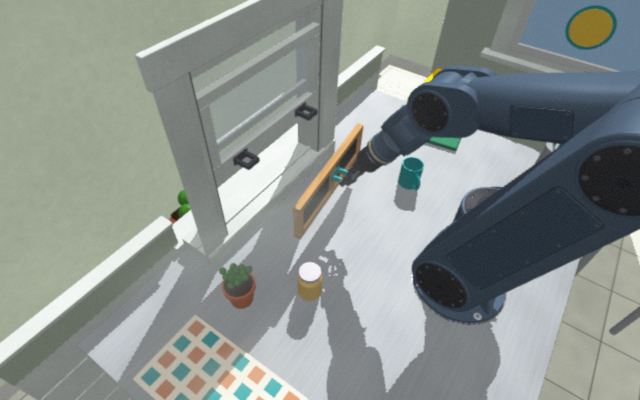

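View pics/w9.png

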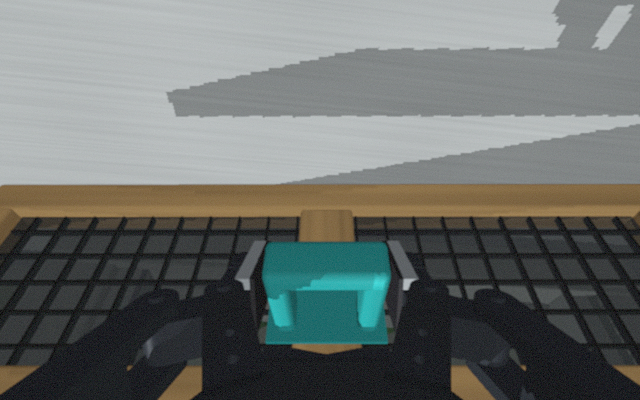

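Screen is level with its top at 0.225. Now yaw to match the window and align in front of the opening.

```bash
python3 - <<'E'
from h import *
st=env.get_state(); R0=R.from_rotvec(st['ee_rot']).as_matrix(); Rt=R.from_euler('z',-.0077-.1168).as_matrix()@R0
print(inc(win(-.0535-.12,0,.183),Rt)); print(Rt)
E
```

```text
(array([ 0.1055, -0.    , -0.0661]), array([42. , 78.5, 70.4]), 'deg 7.1 dist 114')
[[ 0.5308  0.0086  0.8474]
 [-0.0044  1.     -0.0074]
 [-0.8475  0.0002  0.5309]]
```

>>> play_rows --pt "0.013 0 -0.008 5 10 9 40" --pt "0.026 0 -0.0165 10 20 18 40" --pt "0.04 0 -0.025 16 30 27 40" --pt "0.053 0 -0.033 21 40 36 40" --pt "0.066 0 -0.041 26 49 45 40" --pt "0.08 0 -0.05 32 59 54 40" --pt "0.093 0 -0.058 37 69 62 40" --pt "0.1055 0 -0.0661 42 78.5 70.4 40" --pt "0.1055 0 -0.0661 42 78.5 70.4 40" --pt "0.1055 0 -0.0661 42 78.5 70.4 40"

```text
t: 12.32
ee_pos: [0.429, 0.0558, 0.3134]
ee_rot: [0.004, 1.013, -0.007]
contact_force: [-0.0, -0.5, -3.6]
gripper_width: 0.049
```

```bash
python3 - <<'E'
from h import *
st=stat(); screen(); print(sash_h())
R0=R.from_rotvec(st['ee_rot']).as_matrix()
print(inc(win(-.0535,0,.183),R0)); s=snapshot('side'); save('s10',s['frame'])
E
```

```text
t 12.32 grasp [0.5111 0.0552 0.1819] inWin [-0.1739  0.0004  0.1819] F [-0.0392 -0.5493 -3.6003] T [ 0.0115  0.9452 -0.0318] w 0.0490
q [ 0.1581 -0.1556 -0.7649  0.4099 -0.0872  0.1406]
R [ 0.5292  0.0073  0.8484 -0.0039  1.     -0.0061 -0.8485 -0.      0.5293]
screen n 1240 rect [564.7  54.8] [448.8  23.6] yaw -0.0065 ztop 0.2241 dz/dy 0.0007 yrange -0.16954957254811395 0.2792448485023216
[(75, array([0.3142, 0.3172])), (93, array([0.3147, 0.3181]))]
(array([-0.001 ,  0.0006,  0.0006]), array([ 63.3,   0.3, 102.8]), 'deg 0.1 dist 121')
```

View pics/s10.png

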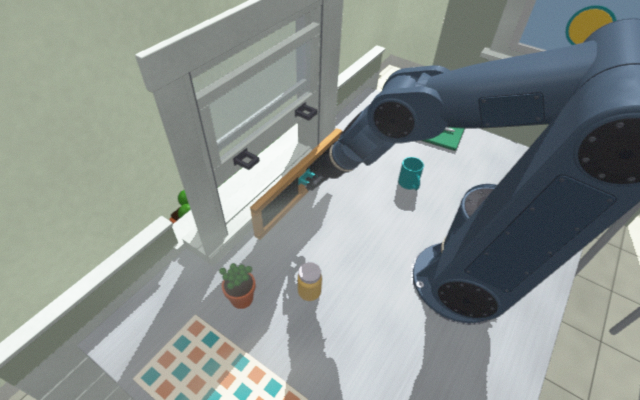

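>>> play_rows --pt "0 0 0 7 0 11.4 40" --pt "0 0 0 14 0 22.8 40" --pt "0 0 0 21 0 34.2 40" --pt "0 0 0 28 0 45.6 40" --pt "0 0 0 35 0 57 40" --pt "0 0 0 42 0 68.4 40" --pt "0 0 0 49 0 80 40" --pt "0 0 0 56 0 91.4 40" --pt "0 0 0 63.3 0 102.8 40" --pt "0 0 0 63.3 0 102.8 40"

```text
t: 13.3
ee_pos: [0.5509, 0.0533, 0.3148]
ee_rot: [0.005, 1.011, -0.009]
contact_force: [-0.1, -0.4, -3.4]
gripper_width: 0.0489
```

```bash
python3 - <<'E'
from h import *
st=stat(); s=screen(); save('t11',s['frame']); print(sash_h())
R0=R.from_rotvec(st['ee_rot']).as_matrix()
print(inc(win(-.0535,0,.147),R0)); s=snapshot('side'); save('s11',s['frame'])
E
```

```text
t 13.30 grasp [0.6332 0.0525 0.1835] inWin [-0.0518 -0.0014  0.1835] F [-0.1121 -0.3501 -3.4288] T [ 0.0105  0.9966 -0.0026] w 0.0489
q [ 0.1132  0.0944 -0.5227  0.3976 -0.065   0.1043]
R [ 0.5307  0.0097  0.8475 -0.0051  1.     -0.0082 -0.8475  0.0001  0.5308]
screen n 196 rect [678.4  52.1] [445.7   5.9] yaw -0.0076 ztop 0.2254 dz/dy -0.0014 yrange -0.1707552119706786 0.2748928839792063
[(98, array([0.3144, 0.3174])), (100, array([0.314 , 0.3169]))]
(array([ 0.0003, -0.0017, -0.    ]), array([ 30.5,   1.2, -19. ]), 'deg 0.1 dist 36')
```

View pics/s11.png

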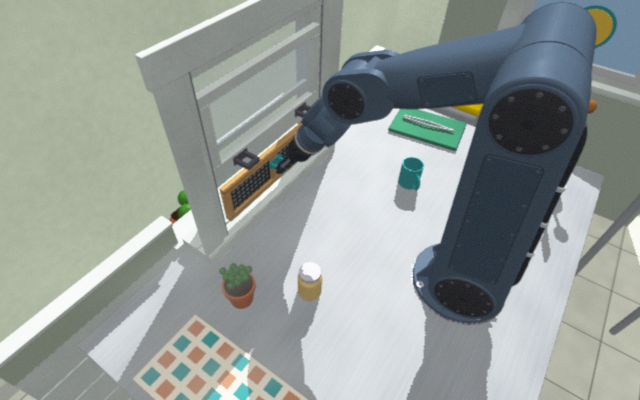

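View pics/t11.png

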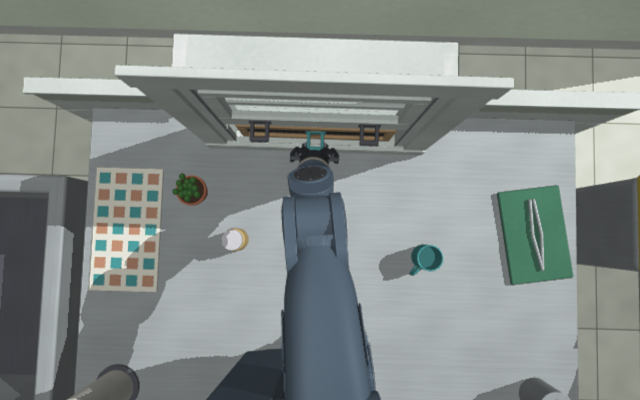

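The screen is centred in the opening under the raised sash. Lowering it into the groove.

>>> play_rows --pt "0 -0.001 0 4 0.5 -2.5 40" --pt "0 -0.0015 0 9 1 -5.5 40" --pt "0 -0.0015 0 14 1.2 -8.6 40" --pt "0 -0.0015 0 19 1.2 -11.8 40" --pt "0 -0.0015 0 24 1.2 -15 40" --pt "0 -0.0015 0 27 1.2 -16.8 40" --pt "0 -0.0015 0 29.5 1.2 -18.4 40" --pt "0 -0.0015 0 29.5 1.2 -18.4 40"

```text
t: 14.12
ee_pos: [0.5489, 0.0548, 0.2792]
ee_rot: [0.005, 1.012, -0.009]
contact_force: [-0.7, 0.2, -3.4]
gripper_width: 0.0491
```

```bash
python3 - <<'E'
from h import *
st=stat(); s=screen(zr=(.1,.23)); print(sash_h())
R0=R.from_rotvec(st['ee_rot']).as_matrix(); print(R0.T@[0,0,-2])
s=snapshot('side'); save('s12',cv2.resize(s['frame'][60:260,170:400],None,fx=3,fy=3)); s=snapshot('wrist'); save('w12',s['frame'])
E
```

```text
t 14.12 grasp [0.6311 0.054  0.1478] inWin [-0.0539  0.0001  0.1478] F [-0.7131  0.1676 -3.4333] T [-0.0045  0.937  -0.027 ] w 0.0491
q [ 0.1167  0.1286 -0.5848  0.3018 -0.0668  0.1069]
R [ 0.5304  0.0093  0.8477 -0.005   1.     -0.0078 -0.8477 -0.0001  0.5304]
screen n 707 rect [681.4  52.8] [447.6  17.7] yaw -0.0069 ztop 0.1897 dz/dy 0.0027 yrange -0.17100170820569974 0.27658120885970544
[(94, array([0.3143, 0.3175])), (99, array([0.3148, 0.3175]))]
[ 1.6954  0.0002 -1.0609]
```

View pics/s12.png

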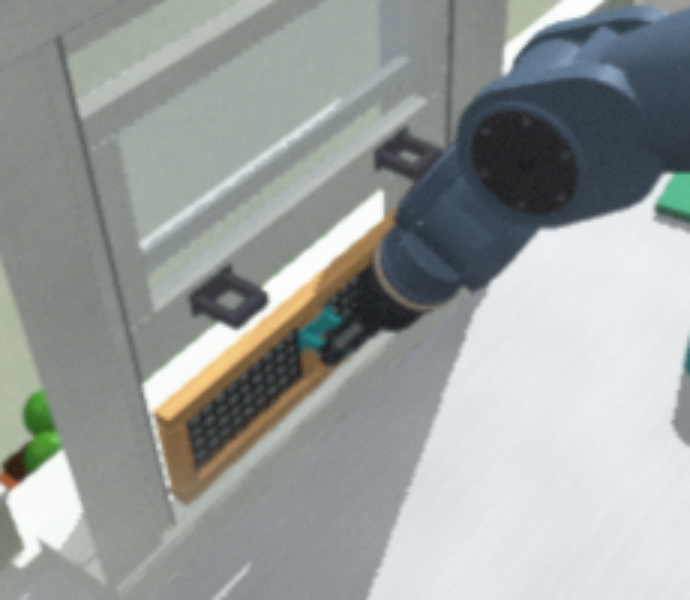

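View pics/w12.png

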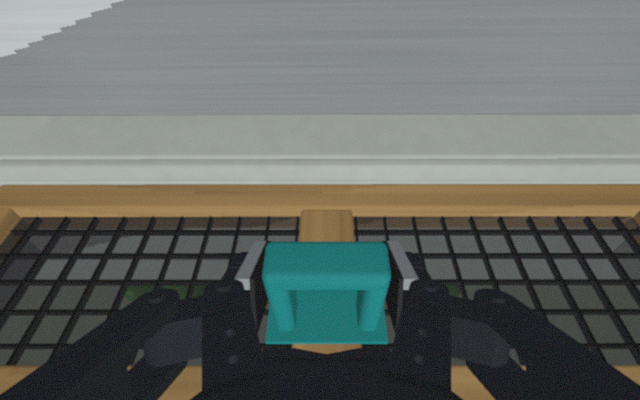

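The screen is in the groove but still carries its weight on the gripper. Lowering the last couple of millimetres.

>>> play_rows --pt "0 0 0 0.5 0 -0.3 40" --pt "0 0 0 1 0 -0.6 40" --pt "0 0 0 1.5 0 -0.9 40" --pt "0 0 0 1.7 0 -1.06 40" --pt "0 0 0 1.7 0 -1.06 40"

```text
t: 14.73
ee_pos: [0.5493, 0.0548, 0.2785]
ee_rot: [0.005, 1.01, -0.009]
contact_force: [-2.0, -0.6, 4.5]
gripper_width: 0.0489
```

```bash
python3 - <<'E'
from h import *
st=stat(); s=screen(zr=(.1,.23))
E
```

```text
t 14.73 grasp [0.6317 0.054  0.1472] inWin [-0.0533  0.0001  0.1472] F [-2.0001 -0.647   4.4576] T [-0.0472  0.6748 -0.03  ] w 0.0489
q [ 0.1166  0.1297 -0.5865  0.2971 -0.0669  0.1069]
R [ 0.5321  0.0094  0.8466 -0.0049  1.     -0.008  -0.8467  0.0001  0.5321]
screen n 688 rect [681.2  52.8] [447.3  16.6] yaw -0.0082 ztop 0.1894 dz/dy 0.0008 yrange -0.17080246251574766 0.2764218864646034
```

It's seated, with the vertical force reversed to +4.5 N. Opening.

>>> play_rows --pt "0 0 0 0 0 0 52" --pt "0 0 0 0 0 0 60" --pt "0 0 0 0 0 0 85" --pt "0 0 0 0 0 0 85" --pt "0 0 0 0 0 0 85" --pt "0 0 0 0 0 0 85" --pt "0 0 0 0 0 0 85"

```text
t: 15.37
ee_pos: [0.5493, 0.0548, 0.2785]
ee_rot: [0.005, 1.01, -0.009]
contact_force: [-0.1, -0.4, 0.6]
gripper_width: 0.0851
```

```bash
python3 - <<'E'
from h import *
st=stat(); s=screen(zr=(.1,.23)); s=snapshot('wrist'); save('w13',s['frame'])
E
```

```text
t 15.37 grasp [0.6318 0.054  0.1472] inWin [-0.0532  0.0001  0.1472] F [-0.0952 -0.3634  0.577 ] T [0.0271 0.3722 0.0183] w 0.0851
q [ 0.1166  0.1297 -0.5864  0.2971 -0.0669  0.1068]
R [ 0.5321  0.0093  0.8466 -0.0049  1.     -0.0079 -0.8467  0.0001  0.5321]
screen n 740 rect [681.   53.3] [447.1  17.2] yaw -0.0086 ztop 0.1897 dz/dy 0.0006 yrange -0.17022805328545013 0.2768916401730253
```

View pics/w13.png

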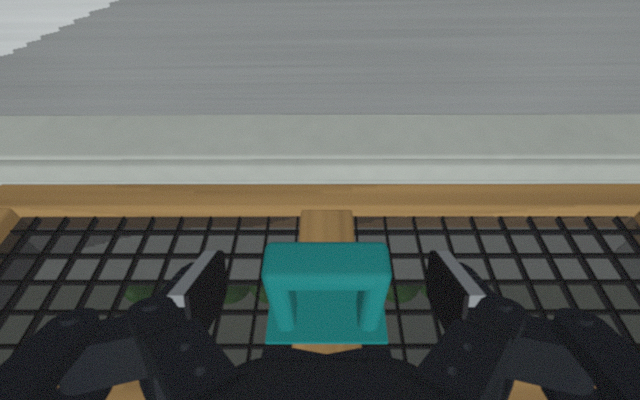

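>>> play_rows --pt "0 0 0 -8 0 0 85" --pt "0 0 0 -22 0 0 85" --pt "0 0 0 -40 0 0 85" --pt "0 0 0 -60 0 0 85" --pt "0 0 0 -85 0 0 85" --pt "0 0 0 -110 0 0 85" --pt "0 0 0 -130 0 0 85" --pt "0 0 0 -130 0 0 85"

```text
t: 16.13
ee_pos: [0.4793, 0.0555, 0.3928]
ee_rot: [0.005, 1.004, -0.008]
contact_force: [1.1, 1.7, 1.6]
gripper_width: 0.0849
```

```bash
python3 - <<'E'
from h import *
st=stat(); s=screen(zr=(.1,.23)); print(sash_h(s)); save('t14',s['frame']); s=snapshot('side'); save('s14',cv2.resize(s['frame'][60:260,170:400],None,fx=3,fy=3)); 
# screen face in side view: tilt from depth
P=wcloud(s); hsv=cv2.cvtColor(s['frame'],cv2.COLOR_RGB2HSV); H,S,V=[hsv[...,i].astype(int) for i in range(3)]
m=(s['depth']>0)&(H>8)&(H<22)&(S>80)&(P[...,0]>.64)&(P[...,0]<.73); p=P[m]; print(len(p),p.min(0),p.max(0))
L=(p-W)@RW; f=L[(L[:,0]<-.006)]
for lo in np.arange(.05,.2,.02):
    b=L[(L[:,2]>lo)&(L[:,2]<lo+.02)&(L[:,0]<0)]; print(lo,len(b),np.median(b[:,0]) if len(b) else '')
Rt=toolR(np.radians(32),yaw,1)
print(inc(win(-.054,-.145,.309)-Rt@[.12,0,0],Rt))
E
```

```text
t 16.13 grasp [0.5624 0.0549 0.262 ] inWin [-0.1226  0.0004  0.262 ] F [1.0931 1.6556 1.6431] T [ 0.0083  0.3768 -0.0221] w 0.0849
q [ 0.1384 -0.1126 -0.5215  0.6003 -0.0783  0.1252]
R [ 0.5366  0.0091  0.8438 -0.0042  1.     -0.0082 -0.8438  0.0009  0.5367]
screen n 710 rect [681.3  52.9] [447.5  17.2] yaw -0.0079 ztop 0.1897 dz/dy -0.0013 yrange -0.17086370322200847 0.2766078086321255
[(95, array([0.3139, 0.3179])), (98, array([0.3145, 0.3173]))]
1618 [ 0.6686 -0.1711  0.0564] [0.6976 0.2845 0.1952]
0.05 137 -0.011127376268275771
0.07 265 -0.007665885354243375
0.09000000000000001 50 -0.009991975831749659
0.11000000000000001 40 -0.010492469420747167
0.13 35 -0.011350814252102779
0.15000000000000002 53 -0.009986221242647265
0.17000000000000004 470 -0.011072843345295087
0.19 226 -0.00698264864053218
(array([-0.0015,  0.0046,  0.0005]), array([-126.2, -145.3,   86.2]), 'deg 0.3 dist 211')
```

View pics/s14.png

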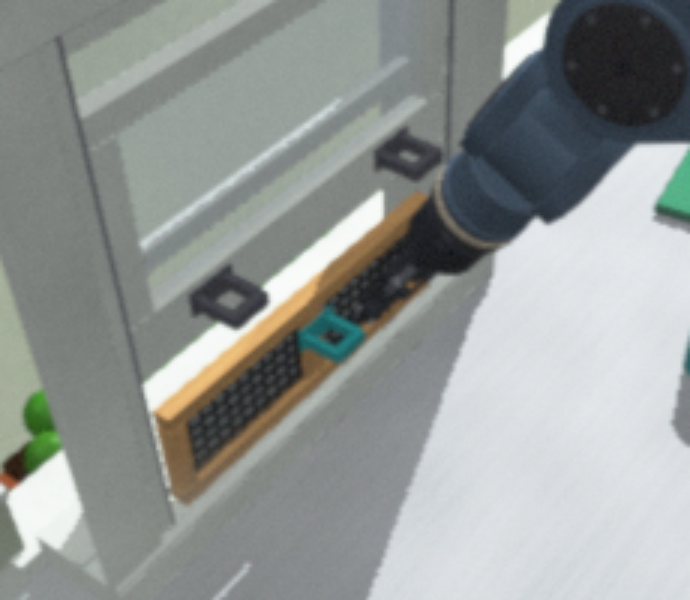

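The screen stands upright in the groove with its face at −11 mm and top at 0.190. Moving to the raised right handle.

>>> play_rows --pt "0 0.001 0 -28 -18 12 85" --pt "0 0.002 0 -50 -42 28 85" --pt "0 0.003 0 -72 -68 44 85" --pt "-0.001 0.004 0 -94 -95 60 85" --pt "-0.001 0.0046 0 -112 -122 76 85" --pt "-0.0015 0.0046 0 -126.2 -145.3 86.2 85" --pt "-0.0015 0.0046 0 -126.2 -145.3 86.2 85" --pt "-0.0015 0.0046 0 -126.2 -145.3 86.2 85" --pt "-0.0015 0.0046 0 -126.2 -145.3 86.2 85"

```text
t: 16.98
ee_pos: [0.4843, -0.0898, 0.5406]
ee_rot: [0.004, 1.015, -0.007]
contact_force: [-0.4, -0.4, -0.9]
gripper_width: 0.0852
```

```bash
python3 - <<'E'
from h import *
st=stat(); s=snapshot('wrist'); save('w15',s['frame'])
Rt=toolR(np.radians(32),yaw,1)
R0=R.from_rotvec(st['ee_rot']).as_matrix(); T=np.eye(4);T[:3,:3]=R0;T[:3,3]=st['ee_pos']; T=T@s['tool_from_camera']; K=s['mtx']
c=np.linalg.inv(T)@np.r_[win(-.066,-.145,.316),1]; c=K@c[:3]; print(c[:2]/c[2])
print(inc(win(-.054,-.145,.309),Rt))
E
```

```text
t 16.98 grasp [ 0.5661 -0.0904  0.409 ] inWin [-0.1178 -0.1448  0.409 ] F [-0.3717 -0.429  -0.9011] T [ 0.0561  0.4354 -0.0123] w 0.0852
q [-0.2146 -0.1006 -0.1327  0.9921  0.1086 -0.1758]
R [ 0.5279  0.0083  0.8493 -0.0042  1.     -0.0072 -0.8493  0.0002  0.5279]
[324.7304 197.3248]
(array([ 0.0001, -0.0025, -0.0004]), array([118.6,  -0.6,   1.2]), 'deg 0.1 dist 119')
```

View pics/w15.png

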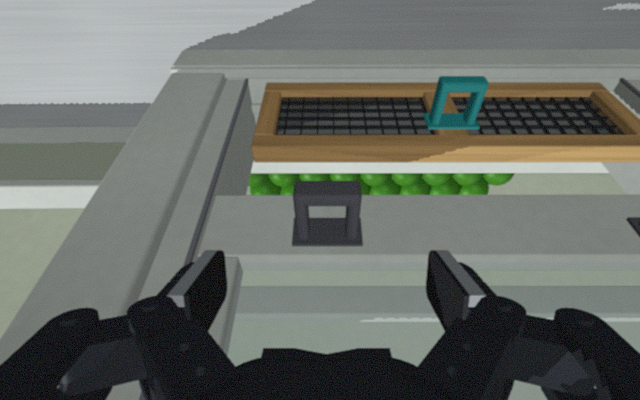

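The handle bar spans columns 294–361 around row 195, as predicted. Moving in 118 mm and closing.

>>> play_rows --pt "0 -0.0025 0 30 -0.3 0 85" --pt "0 -0.0025 0 60 -0.6 0.5 85" --pt "0 -0.0025 0 85 -0.6 1 85" --pt "0 -0.0025 0 105 -0.6 1.2 85" --pt "0 -0.0025 0 118 -0.6 1.2 85" --pt "0 -0.0025 0 118 -0.6 1.2 85" --pt "0 -0.0025 0 118 -0.6 1.2 85"

```text
t: 17.62
ee_pos: [0.5471, -0.0895, 0.4398]
ee_rot: [0.004, 1.015, -0.005]
contact_force: [0.5, -0.4, 1.9]
gripper_width: 0.0852
```

>>> play_rows --pt "0 0 0 0 0 0 60" --pt "0 0 0 0 0 0 52" --pt "0 0 0 0 0 0 50" --pt "0 0 0 0 0 0 45" --pt "0 0 0 0 0 0 40" --pt "0 0 0 0 0 0 40" --pt "0 0 0 0 0 0 40" --pt "0 0 0 0 0 0 40" --force 70

```text
t: 18.28
ee_pos: [0.5468, -0.0899, 0.4404]
ee_rot: [0.003, 1.014, -0.007]
contact_force: [-3.4, -2.3, 1.5]
gripper_width: 0.0487
```

```bash
python3 - <<'E'
from h import *
st=stat(); print(sash_h()); R0=R.from_rotvec(st['ee_rot']).as_matrix(); print(R0.T@[0,0,-10])
s=snapshot('wrist'); save('w16',s['frame'])
E
```

```text
t 18.28 grasp [ 0.6287 -0.0905  0.3088] inWin [-0.0552 -0.1444  0.3088] F [-3.3775 -2.2901  1.4761] T [-0.7114  0.9873 -0.5425] w 0.0487
q [-0.1871  0.0236 -0.267   0.7309  0.0944 -0.1532]
R [ 0.5283  0.0073  0.849  -0.004   1.     -0.0061 -0.849  -0.0002  0.5283]
[(91, array([0.3135, 0.3165])), (78, array([0.3145, 0.3326]))]
[ 8.4905  0.0022 -5.2832]
```

View pics/w16.png

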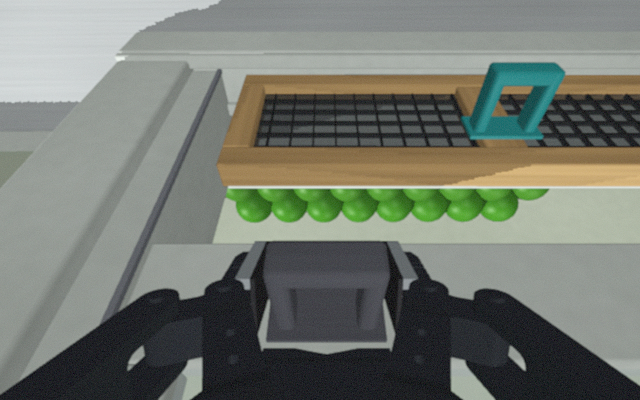

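Handle gripped, with the screen visible below. Lowering 60 mm in 10 steady rows.

>>> play_rows --pt "0 0 0 4.2 0 -2.6 40" --pt "0 0 0 9.3 0 -5.8 40" --pt "0 0 0 14.4 0 -9 40" --pt "0 0 0 19.5 0 -12.1 40" --pt "0 0 0 24.6 0 -15.3 40" --pt "0 0 0 29.7 0 -18.5 40" --pt "0 0 0 34.8 0 -21.7 40" --pt "0 0 0 39.9 0 -24.8 40" --pt "0 0 0 45 0 -28 40" --pt "0 0 0 50 0 -31.1 40"

```text
t: 19.22
ee_pos: [0.5468, -0.0899, 0.3808]
ee_rot: [0.003, 1.014, -0.007]
contact_force: [3.9, -0.2, -5.6]
gripper_width: 0.0488
```

```bash
python3 - <<'E'
from h import *
st=stat(); s=snapshot('top'); print(sash_h(s)); screen(s,zr=(.1,.23))
s=snapshot('side'); save('s17',cv2.resize(s['frame'][60:260,170:400],None,fx=3,fy=3))
E
```

```text
t 19.22 grasp [ 0.6286 -0.0905  0.2492] inWin [-0.0553 -0.1444  0.2492] F [ 3.873  -0.1745 -5.5735] T [-0.1867  0.3153 -0.2133] w 0.0488
q [-0.1871  0.0482 -0.3938  0.5796  0.0944 -0.1533]
R [ 0.5281  0.0073  0.8491 -0.0041  1.     -0.0061 -0.8492 -0.0003  0.5281]
[(79, array([0.2542, 0.2576])), (90, array([0.2566, 0.3045]))]
screen n 38 rect [673.7  42.3] [419.5   3.3] yaw -0.0060 ztop 0.1883 dz/dy 0.0033 yrange -0.16747787810441458 0.25204161945999976
```

View pics/s17.png

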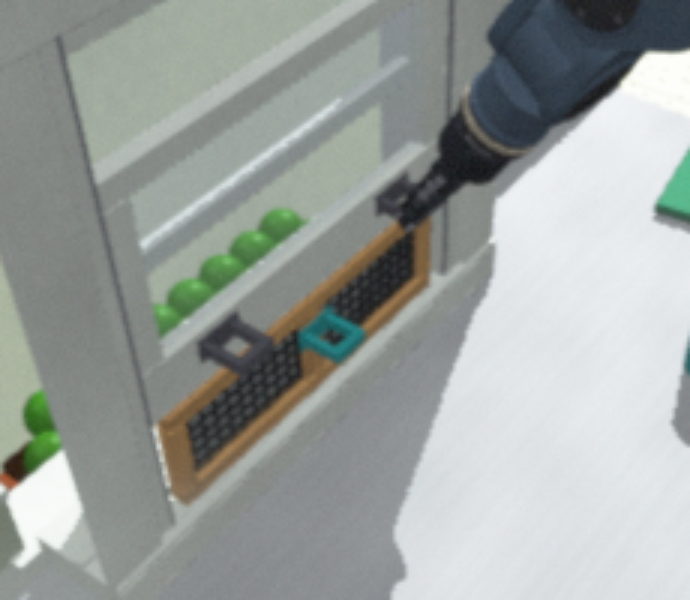

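Sash at about 0.152, roughly 12 mm above the screen. Slow the rest.

>>> play_rows --pt "0 0 0 1.7 0 -1.1 40" --pt "0 0 0 3.4 0 -2.1 40" --pt "0 0 0 5.1 0 -3.2 40" --pt "0 0 0 6.4 0 -4 40" --pt "0 0 0 7.6 0 -4.7 40" --pt "0 0 0 8.5 0 -5.3 40" --pt "0 0 0 8.9 0 -5.5 40" --pt "0 0 0 8.9 0 -5.5 40"

```text
t: 19.98
ee_pos: [0.5468, -0.0899, 0.3702]
ee_rot: [0.003, 1.014, -0.007]
contact_force: [-1.0, 0.5, 0.7]
gripper_width: 0.0486
```

```bash
python3 - <<'E'
from h import *
st=stat(); s=snapshot('top'); print(sash_h(s)); 
E
```

```text
t 19.98 grasp [ 0.6286 -0.0905  0.2386] inWin [-0.0552 -0.1444  0.2386] F [-0.9756  0.487   0.6731] T [ 0.0141  0.6028 -0.1391] w 0.0486
q [-0.1871  0.0547 -0.4147  0.5523  0.0944 -0.1533]
R [ 0.5281  0.0072  0.8492 -0.004   1.     -0.006  -0.8492 -0.0002  0.5281]
[(77, array([0.2434, 0.2463])), (94, array([0.2452, 0.2929]))]
```

The load has gone to zero, so the sash has met the screen. One more 1 mm ease, then release.

>>> play_rows --pt "0 0 0 0.4 0 -0.25 40" --pt "0 0 0 0.8 0 -0.5 40" --pt "0 0 0 0.8 0 -0.5 40" --pt "0 0 0 0.8 0 -0.5 40"

```text
t: 20.37
ee_pos: [0.5467, -0.0899, 0.3701]
ee_rot: [0.003, 1.013, -0.007]
contact_force: [-9.3, 0.7, 9.7]
gripper_width: 0.0487
```

```bash
python3 - <<'E'
from h import *
st=stat(); s=snapshot('top'); print(sash_h(s)); 
E
```

```text
t 20.37 grasp [ 0.6287 -0.0905  0.2386] inWin [-0.0552 -0.1444  0.2386] F [-9.3291  0.7146  9.6584] T [ 0.2094  1.0581 -0.0603] w 0.0487
q [-0.1872  0.0542 -0.4159  0.5505  0.0945 -0.1533]
R [ 0.529   0.0073  0.8486 -0.0041  1.     -0.006  -0.8486 -0.0003  0.529 ]
[(77, array([0.2428, 0.2458])), (96, array([0.2451, 0.2931]))]
```

It's seated: +9.7 N with no further motion. Opening.

>>> play_rows --pt "0 0 0 0 0 0 52" --pt "0 0 0 0 0 0 60" --pt "0 0 0 0 0 0 85" --pt "0 0 0 0 0 0 85" --pt "0 0 0 0 0 0 85" --pt "0 0 0 0 0 0 85" --pt "0 0 0 0 0 0 85"

```text
t: 21.0
ee_pos: [0.5467, -0.0899, 0.37]
ee_rot: [0.003, 1.014, -0.007]
contact_force: [-0.4, -0.6, -0.2]
gripper_width: 0.0848
```

```bash
python3 - <<'E'
from h import *
st=stat(); s=snapshot('top'); print(sash_h(s)); s=snapshot('wrist'); save('w18',s['frame'])
E
```

```text
t 21.00 grasp [ 0.6286 -0.0905  0.2384] inWin [-0.0552 -0.1444  0.2384] F [-0.4253 -0.582  -0.1579] T [0.0028 0.426  0.0159] w 0.0848
q [-0.1872  0.0543 -0.416   0.5505  0.0945 -0.1533]
R [ 0.5288  0.0073  0.8487 -0.0041  1.     -0.006  -0.8488 -0.0003  0.5288]
[(78, array([0.2432, 0.2461])), (75, array([0.2433, 0.2462]))]
```

View pics/w18.png

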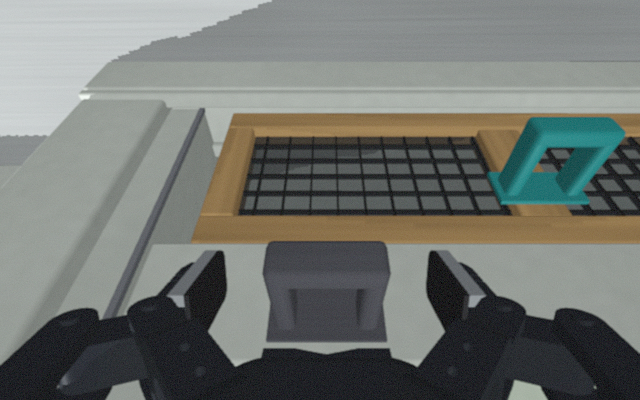

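The fingers are open on both sides of the handle and the sash is resting on the screen's top edge. Retreating.

>>> play_rows --pt "0 0 0 -8 0 0 85" --pt "0 0 0 -22 0 0 85" --pt "0 0 0 -40 0 0 85" --pt "0 0 0 -60 0 0 85" --pt "0 0 0 -85 0 0 85" --pt "0 0 0 -110 0 0 85" --pt "0 0 0 -130 0 0 85" --pt "0 0 0 -130 0 0 85" --pt "0 0 0 -130 0 0 85" --pt "0 0 0 -130 0 0 85"

```text
t: 21.93
ee_pos: [0.4779, -0.0893, 0.48]
ee_rot: [0.004, 1.014, -0.007]
contact_force: [0.1, 0.2, -0.6]
gripper_width: 0.0849
```

```bash
python3 - <<'E'
from h import *
st=stat(); s0=dict(np.load('pics/top0.npz')); s=snapshot('top'); print(sash_h(s),sash_h(s0)); save('t19',s['frame'])
def by(s):
    P=wcloud(s); ok=s['depth']>0
    for n,b,z in(('jar',(218,222,252,256),.09),('pot',(170,170,210,210),.02),('mug',(405,240,446,280),.07)):
        m=np.zeros(ok.shape,bool); m[b[1]:b[3],b[0]:b[2]]=1; m&=ok&(P[...,2]>z); print(n,np.median(P[m],0))
by(s0); by(s)
s=snapshot('side'); save('s19',s['frame']); P=wcloud(s); hsv=cv2.cvtColor(s['frame'],cv2.COLOR_RGB2HSV); H,S,V=[hsv[...,i].astype(int) for i in range(3)]
m=(s['depth']>0)&(H>8)&(H<22)&(S>80)&(P[...,0]>.64)&(P[...,0]<.73); p=P[m]; L=(p-W)@RW
for lo in np.arange(.05,.2,.02):
    b=L[(L[:,2]>lo)&(L[:,2]<lo+.02)&(L[:,0]<0)]; print(round(lo,2),len(b),np.median(b[:,0]) if len(b) else '')
print(L.min(0),L.max(0))
E
```

```text
t 21.93 grasp [ 0.5598 -0.09    0.3484] inWin [-0.1241 -0.1444  0.3484] F [ 0.1286  0.2356 -0.5657] T [-0.0225  0.5034 -0.0339] w 0.0849
q [-0.2169 -0.1215 -0.3034  0.8417  0.11   -0.1787]
R [ 0.5286  0.0073  0.8488 -0.0041  1.     -0.0061 -0.8489 -0.0002  0.5286]
[(78, array([0.2439, 0.247 ])), (89, array([0.2435, 0.2468]))] [(69, array([0.1035, 0.1077])), (68, array([0.1031, 0.1073]))]
jar [0.3558 0.2944 0.1093]
pot [0.5028 0.4238 0.133 ]
mug [ 0.3124 -0.2995  0.0898]
jar [0.3559 0.2945 0.1088]
pot [0.5028 0.4233 0.1331]
mug [ 0.3455 -0.1227  0.7721]
0.05 166 -0.01134301205978273
0.07 347 -0.0073017087746080865
0.09 75 -0.010271229978900905
0.11 59 -0.010791443564824919
0.13 58 -0.010983118424657334
0.15 49 -0.010767717896765134
0.17 289 -0.011878876716019313
0.19 30 -0.013249324125453635
[-0.0167 -0.2187  0.0568] [0.0087 0.2305 0.1953]
```

View pics/s19.png

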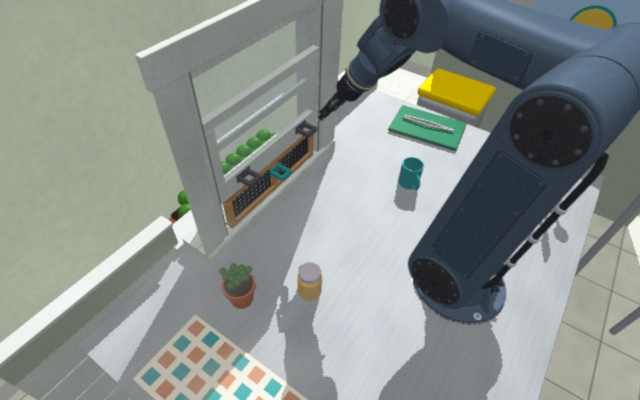

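The sash reads 0.1404 above shut. In the side view the screen stands upright beneath it, and the mug at (411,173), the jar and the pot are undisturbed. The gripper is clear at (325,115), so I'm handing in.

```bash
python3 - <<'E'
from h import *
print(workorder.job_done()); print(env.get_state()['t'])
E
```

```text
the job is handed in; nothing more can be done
None
the job is handed in; nothing more can be done
```

The sash now rests on the fly screen, which stands in the sill groove with its pull facing the room. I handed the job in at about 22 s of the 69 s allowed; no verdict is reported.

I lifted the sash by its right handle until it clicked and settled at about 0.212. I then stood the screen in the groove, let go and backed off. After that I lowered the sash at up to about 75 mm/s onto the screen, pressing it with about 10 N at most.

**Last checks:**
- **Sash:** it read about 0.140 above shut, with the gripper open and clear.
- **Screen:** it was upright, with its face about 11–12 mm in front of the sash plane (12 mm is dead centre). Just before I lowered the sash, its top was at 0.190.
- **Jar and pot:** they measured unmoved, to within 1 mm.
- **Mug:** the arm hid it from the top camera, so that number was not valid. I checked it only by eye in the side view, where it stood in place.

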